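# Finish the crosswise slat rack and click its tray into the grow box base

### The arm

A 6-joint arm with a two-finger parallel gripper is mounted at the origin on the work surface. World frame = base frame: x ahead of the robot, y to its left, z up, the work surface at z = 0. Lengths are in m, angles in rad, forces in N, time in s.
With the tool pointing down it reaches from about 0.275 to 0.775 m from the base axis. Payload 14.6 kg.
Tool frame: the origin (TCP) lies on the centre line of the jaws, within the pads' length; the fingertips stand 22 mm ahead of it and the grasp point (between the pads) lies 3 mm ahead of it (tips_ahead is the z of the fingertips in the tool frame, in m); z points along the fingers, y is the line along which they close (so a half turn about z gives the same grasp; the last joint's range is limited). The gripper opens to 85 mm and grips with 20 to 120 N. Pads are 22 mm wide; open, the fingers measure 114 mm over their backs; the gripper's body (76 mm by 85 mm) begins 54 mm behind the grasp point. The pads swing forward as they close: fully open they stand 13 mm farther back than shut.
Start: joints at [-1.435, 0.263, -0.048, 1.259, 0, 1.415], TCP at [0.151, -0.503, 0.233] pointing down, gripper open.
Joint ranges: [-2.65, 2.65], [-0.89, 1.7], [-1.18, 1.37], [-2.13, 2.11], [-1.35, 1.29], [-3.14, 3.14]. Speed limits (rad/s): [1.89, 1.89, 2.57, 2.79, 3.14, 3.14].

### API

Orientations are given as a rotation vector (axis times angle).
In Python, from cell import * gives the robot as it stands. The module is installed in compiled form; this text tells all that it offers.
- The arm moves only by the shell command python3 -m inch 'ROWS' [FORCE]. ROWS is JSON, a list of rows, each an object of numbers: "x", "y", "z": the shift along the tool's x, y, z in m; "ax", "ay", "az": the turn, a rotation vector about the tool's x, y, z in degrees; "grip": the gripper's target within -1 to 1 (shut at 1, half-way at 0, fully open at -1). In form: [{"x": .., "y": .., "z": .., "ax": .., "ay": .., "az": .., "grip": ..}, ...]. A call has 1 to 20 rows; each row shifts and turns the commanded pose from where the row before left it, along the tool's axes as they then stand; what a row does not reach is not made up. A row lasts 1/12 s, in which the tool goes at most 41.7 mm and 7.16 degrees, less where a joint would pass 70% of its speed; a pose out of reach is approached as far as the arm can. A call with a gripper value outside its range is refused whole. The fingers move at their own pace and stop on an object; FORCE is the grip in N (left out, the last holds). Time passes only in rows, so rows that do not move let the fingers close. It gives the time, the measured TCP pose, the force, the opening and the grip force at its end, in the units of the state.
- state(): the state, without advancing time (a new reading comes with each control period).
- snapshot(name): name is "side" or "top"; returns a dict with "image" (384x512x3 uint8, red, green, blue), "fx", "fy", "cx", "cy" (pixels), "R" (3x3) and "t" (3): a world point X has camera coordinates R X + t. Camera axes: x right, y down, z forward; pixel columns grow to the right and rows downward; lengths in m; the calibration is good to about 2 mm. A picture is of the moment at which its call begins. There is no depth.
- sign_off(): hands the job in; it is judged then, once.
Trained networks look in a picture, given as the dict that the camera call returned (one of the last four; its "shot" number tells which), for a name from the list of things; names that differ only in an ending like _2 or _b are one class to them, and where a whole thing is asked for, a point or a joint stands for the part that bears it (a point fixed in the world has none). Each returns a list of dicts, best first, with "confidence" (0 to 1); they miss things now and then, are a little off and sometimes report something else, mostly with a low value. They report only what shows in the picture. A call takes as long as a camera call.
- find_in(picture, label): "bbox" ([left, top, width, height] in pixels, round what is visible of it).
- pinpoint(picture, label): "uv" ([column, row] in pixels: a listed point, or the origin of a listed thing).
The state is a dict: "time_s": time; "joint_positions": joint angles; "dq": joint speeds; "tau": joint torques, N m; "tcp_pos": TCP position; "tool_rot": TCP orientation; "ft_force": force on the tool from outside, world axes, zero at the start; "torque": the same for the moment, N m; "gripper_width": opening from 0.0 (shut) to 1.0 (fully open); "gripper_force": force on a finger pad.
Only numpy, scipy, OpenCV 4.12 (cv2) and the standard library are available. Lean on these libraries where they do the work, as an engineer would, in place of code of your own. Each camera call takes 0.05 s, during which the arm holds its last target. There are 200 camera calls.

### The job

Finish the airing rack on the grey tray with the three loose slats: lay one across the two fixed brown rails on the free pair of blue marks nearest the yellow lip, parallel to the slat already laid, then lay the other two on top, crosswise again, one straight above each rail with the ends even. Once the rack is complete, slide the tray by its yellow lip along the white board until it is fully home and the orange spring catch has clicked behind its tongue, with the rack still neat; keep the tray down on its board and leave the other things on the table where they are.

Things in the scene. Friction and masses are not known exactly. Their poses are not given: they have to be found in the camera images.
- dock: White board fixed to the table, 330 x 166 x 4 mm (x -180 to +150 mm), with white guide walls (24 mm high, inner faces y = +-67 mm, x -90 to +105 mm) and two grey stop blocks (24 mm high, faces at x = +77 mm). Origin: on the table, where the tray's origin stands (in plan) when the tray is home. x points the way the tray slides in, roughly away from the robot; z up.
- tray: Loose grey tray on the board between the guides, plate 170 x 130 x 12 mm (x -95 to +75), 0.3 to 0.5 kg, drawn out 50 to 75 mm towards the robot. Origin: underside, below the rack's middle; axes as the dock's. On it two fixed brown rails (layer 1), 140 x 24 x 16 mm along x at y = +-45, x = 0, tops 28 mm above the origin; blue squares on them at x = +-45 mark the second layer.
- tongue (a point): Nose of the tray's yellow tongue, at tray x = 137, y = 0, z = 6 mm. The tongue is 16 mm wide and has a rounded barb on its +y side (x 121 to 137 mm, out to y = 16 mm). The tray is home when its origin is no more than 5 mm short of the dock's along x; the stops halt it at +2 mm.
- lip (a point): Middle of the outer face (towards the robot) of the tray's upright yellow push lip, 110 mm wide, 10 mm thick, top 28 mm above the tray's underside; the point is at tray x = -95, y = 0, z = 20 mm. Pushing along x takes about 2 to 5 N, some 2 to 5 N more while the barb passes the catch.
- place_near (a point): Where the underside centre of the missing second-layer slat belongs: on the rails at tray x = -45, y = 0, z = 28 mm; the slat lies along the tray's y. Axes as the tray's.
- place_far (a point): Where the slat already laid has its underside centre: tray x = +45, y = 0, z = 28 mm. Axes as the tray's.
- place_left (a point): Where the underside centre of one third-layer slat belongs: above the +y rail, tray x = 0, y = +45, z = 44 mm; the slat lies along the tray's x. Axes as the tray's.
- place_right (a point): The same for the other third-layer slat, above the -y rail: tray x = 0, y = -45, z = 44 mm; the slat lies along the tray's x. Axes as the tray's.
- slat_laid: Loose pale wooden slat, 140 x 24 x 16 mm, already lying across the two rails on the blue marks farther from the lip (in place_far). Origin: centre of its underside; x along its length. It stays there.
- slat_1: Loose pale wooden slat, 140 x 24 x 16 mm, about 40 g, the same as the others. Starts lying flat on the table, to the left or right of the white docking board. Origin: centre of its underside; x along its length, z up.
- slat_2: Loose pale wooden slat, 140 x 24 x 16 mm, about 40 g, the same as the others. Starts lying flat on the table, to the left or right of the white docking board. Origin: centre of its underside; x along its length, z up.
- slat_3: Loose pale wooden slat, 140 x 24 x 16 mm, about 40 g, the same as the others. Starts lying flat on the table, to the left or right of the white docking board. Origin: centre of its underside; x along its length, z up.
- catch (a joint): Orange spring catch in the dock ahead of the tray, sliding sideways along the dock's +y: 0 = sprung out (at rest, and again after the click), 0.012 m = fully aside. Its ramp meets the barb over about the last 40 mm of travel and is pushed some 0.004 to 0.0065 m aside; it springs back about 3 mm before home. Spring 0.5 to 1.4 N.
- battery: Black holder with two lilac cells, 80 x 44 x 26 mm, loose, lying in one of the four spots among the slats; bystander. Origin: centre of its underside.
- display: Black display module with a blue screen, 60 x 110 x 12 mm, loose bystander on the left. Origin: centre of its underside.
- mouse: Dark computer mouse, 105 x 58 x 34 mm, loose bystander on the left. Origin: centre of its underside.
- meter: Yellow multimeter lying flat, 150 x 75 x 34 mm, loose bystander on the right. Origin: centre of its underside.
- screwdriver: Screwdriver lying on the table on the far left, loose bystander. Origin: under its middle.
- spool: Red spool, 64 mm across, 40 mm high, loose bystander on the far right. Origin: centre of its underside.

How it is judged:
By the outcome, as a careful person would: the job done as asked, in the order asked, and still so for the second after the job is handed in, with the robot touching nothing.
It also fails if it takes over 72 s, if anything falls off the work surface, if the arm or the gripper's body presses on something with over 40 N, if the wrist force passes 120 N, or if a joint passes its speed limit or range.

## Working session

There is one attempt and no reset: what is moved stays moved. The work goes in short steps, Python scripts to look and compute and a shell command to move; the robot and the scene stay as the last step left them, time stands still between calls to the robot, and variables do not carry over. Pictures are saved under pics/ and viewed, at most 10 in all, crops included, and the job is handed in when it is done.

```bash
mkdir -p pics
python3 - <<'E'
from cell import *
import cv2,numpy as np
print(state())
for n in ("side","top"):
    p=snapshot(n); cv2.imwrite(f"pics/{n}0.png",cv2.cvtColor(p["image"],cv2.COLOR_RGB2BGR))
    print(n,p["fx"],p["fy"],p["cx"],p["cy"],np.round(p["R"],4).tolist(),np.round(p["t"],4).tolist())
    for l in ("tray","slat_1","lip","tongue","place_near","place_far","place_left","place_right","dock","battery","catch"):
        print(l,[(np.round(d["uv"]).tolist(),round(d["confidence"],2)) for d in pinpoint(p,l)[:5]])
E
```

```text
{'time_s': 0.0, 'joint_positions': array([-1.43531456e+00,  2.63518499e-01, -4.89411718e-02,  1.25938806e+00,
        2.26518112e-05,  1.41551695e+00]), 'dq': array([ 0.00032215, -0.00010724,  0.00114996, -0.00213797, -0.00050446,
       -0.00051497]), 'tau': array([ 7.95937493e-03, -6.37624383e+01,  3.84554708e+01,  1.38777704e-02,
        2.41456573e-04,  4.40532040e-05]), 'tcp_pos': array([ 0.15048248, -0.50268927,  0.23212583]), 'tool_rot': array([-3.10741146e+00, -4.54967083e-01, -5.19103495e-05]), 'ft_force': array([ 0.35877934,  0.19744045, -0.59816389]), 'torque': array([-0.05879534,  0.00672814, -0.08981653]), 'gripper_force': 0.0, 'gripper_width': 0.9971297462443809}
side 434.0768230874729 434.0768230874729 257.12439403590247 188.3845110501608 [[-0.9744, -0.2243, -0.0149], [-0.1617, 0.7453, -0.6468], [0.1562, -0.6278, -0.7625]] [0.5727, 0.155, 1.5416]
tray [([258.0, 211.0], 0.97), ([218.0, 328.0], 0.68), ([271.0, 151.0], 0.25)]
slat_1 [([231.0, 288.0], 0.84), ([273.0, 279.0], 0.83), ([304.0, 151.0], 0.66)]
lip [([283.0, 209.0], 0.91)]
tongue [([222.0, 205.0], 0.97)]
place_near [([271.0, 206.0], 0.64), ([254.0, 214.0], 0.5)]
place_far [([247.0, 206.0], 0.72), ([274.0, 151.0], 0.69)]
place_left [([254.0, 214.0], 0.72)]
place_right [([259.0, 191.0], 0.72)]
dock [([241.0, 208.0], 0.7)]
battery [([272.0, 152.0], 0.68)]Traceback (most recent call last):
  File "<stdin>", line 8, in <module>
ValueError: it knows: battery, display, dock, lip, meter, mouse, place_far, place_left, place_near, place_right, screwdriver, slat, slat_laid, spool, tongue, tray
```

```bash
cat > h.py <<'E'
from cell import *
import cv2,numpy as np
from scipy.spatial.transform import Rotation as Ro
def save(p,n,crop=None,s=1):
    im=cv2.cvtColor(p["image"],cv2.COLOR_RGB2BGR)
    if crop: l,t,w,h=crop; im=im[t:t+h,l:l+w]
    cv2.imwrite(f"pics/{n}.png",cv2.resize(im,None,fx=s,fy=s,interpolation=cv2.INTER_CUBIC))
def world(p,uv,z):
    R=np.array(p["R"]);t=np.array(p["t"])
    d=R.T@np.array([(uv[0]-p["cx"])/p["fx"],(uv[1]-p["cy"])/p["fy"],1]); c=-R.T@t
    return c+d*(z-c[2])/d[2]
def proj(p,X):
    c=np.array(p["R"])@np.array(X)+np.array(p["t"]); return np.array([p["fx"]*c[0]/c[2]+p["cx"],p["fy"]*c[1]/c[2]+p["cy"]])
E
python3 - <<'E'
from h import *
H=dict(tray=.004,slat=0,lip=.024,tongue=.010,place_near=.032,place_far=.032,place_left=.048,place_right=.048,dock=0,battery=0,slat_laid=.032)
p=snapshot("top");save(p,"top0",None,1.5)
print(p["fx"],p["cx"],p["cy"],np.round(p["R"],3).tolist(),np.round(p["t"],3).tolist())
for l,z in H.items():
    print(l,[(np.round(d["uv"],1).tolist(),np.round(world(p,d["uv"],z),3).tolist(),round(d["confidence"],2)) for d in pinpoint(p,l)[:5]])
E
```

```text
462.88368579629594 253.3937266564029 184.14099718209474 [[-0.019, -1.0, -0.006], [-0.994, 0.02, -0.104], [0.104, 0.004, -0.995]] [-0.018, 0.59, 1.479]
tray [([236.8, 186.5], [0.586, 0.026, 0.004], 0.63), ([224.8, 189.1], [0.578, 0.066, 0.004], 0.4)]
slat [([160.1, 222.1], [0.473, 0.281, 0.0], 0.83), ([135.3, 184.4], [0.6, 0.364, 0.0], 0.63), ([341.0, 223.3], [0.458, -0.315, 0.0], 0.6)]
lip [([237.3, 216.9], [0.485, 0.025, 0.024], 0.92), ([408.0, 213.6], [0.485, -0.529, 0.024], 0.68), ([97.4, 183.6], [0.602, 0.483, 0.024], 0.57)]
tongue []
place_near [([239.0, 203.1], [0.529, 0.019, 0.032], 0.55), ([234.8, 172.7], [0.629, 0.031, 0.032], 0.46)]
place_far [([234.8, 169.1], [0.64, 0.031, 0.032], 0.75)]
place_left [([226.6, 184.1], [0.59, 0.057, 0.048], 0.55)]
place_right [([246.2, 186.7], [0.58, -0.006, 0.048], 0.83)]
dock [([235.2, 171.6], [0.636, 0.031, 0.0], 0.24)]
battery [([330.8, 182.0], [0.595, -0.287, 0.0], 0.57)]
slat_laid [([236.4, 175.9], [0.618, 0.026, 0.032], 0.88), ([237.8, 201.9], [0.533, 0.022, 0.032], 0.37), ([405.4, 213.6], [0.484, -0.518, 0.032], 0.16)]
```

View pics/top0.png

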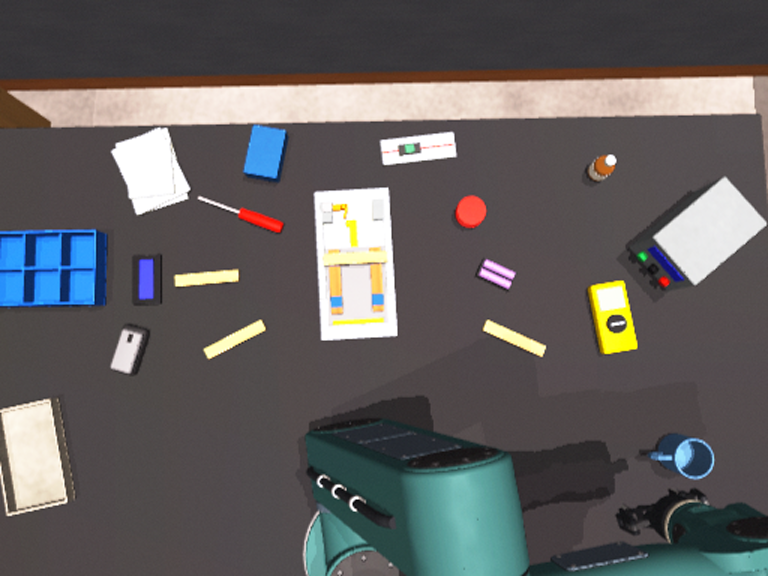

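View pics/side0.png

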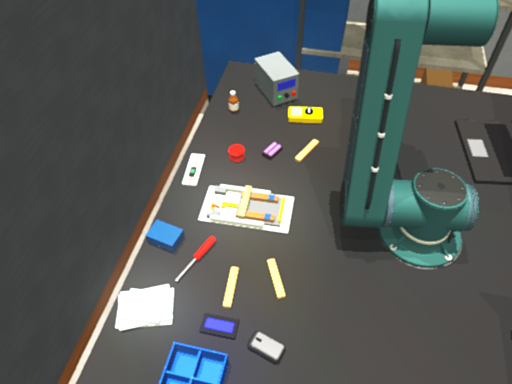

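```bash
cat > fit.py <<'E'
from h import *
from scipy.optimize import minimize
from scipy.ndimage import map_coordinates
def corners(L,W,Hh,z0,pose,x0=0,y0=0):
    c,s=np.cos(pose[2]),np.sin(pose[2]); o=[]
    for a in (-1,1):
        for b in (-1,1):
            for k in (0,1):
                x,y=x0+a*L/2,y0+b*W/2; o.append([pose[0]+c*x-s*y,pose[1]+s*x+c*y,z0+k*Hh])
    return np.array(o)
def fit(pics,maskf,boxes,guess,K=8,pad=14,off=None):
    """boxes: (L,W,H,z0,x0,y0); maskf(img float)->scalar img in 0..1 thresholded at .5"""
    data=[]
    for i,p in enumerate(pics):
        uv=np.array([proj(p,X) for b in boxes for X in corners(*b[:4],guess,*b[4:])])
        l,t=np.floor(uv.min(0)).astype(int)-pad; r,bt=np.ceil(uv.max(0)).astype(int)+pad
        m=maskf(p["image"][t:bt,l:r].astype(np.float32))
        h,w=m.shape; gy,gx=np.mgrid[0:h*K,0:w*K]
        up=map_coordinates(m,[(gy+.5)/K-.5,(gx+.5)/K-.5],order=1,mode="nearest")
        b=(up>.5).astype(np.uint8)
        n,lab,st,ce=cv2.connectedComponentsWithStats(b); 
        if n>2: b=(lab==1+np.argmax(st[1:,4])).astype(np.uint8)
        data.append((p,l,t,b))
    def cost(v):
        c=0
        for p,l,t,b in data:
            im=np.zeros_like(b)
            for bx in boxes:
                q=np.array([proj(p,X) for X in corners(*bx[:4],v,*bx[4:])])
                q=(q-[l,t]+.5)*K-.5
                cv2.fillConvexPoly(im,cv2.convexHull(np.round(q*16).astype(np.int32)),1,shift=4)
            c+=1-(im&b).sum()/max(1,(im|b).sum())
        return c/len(data)
    best=None
    sim=np.array(guess)+np.array([[0,0,0],[.008,0,0],[0,.008,0],[0,0,.12]])
    for _ in range(2):
        r=minimize(cost,sim[0],method="Nelder-Mead",options=dict(initial_simplex=sim,xatol=1e-5,fatol=1e-5,maxiter=200))
        sim=r.x+np.array([[0,0,0],[.004,0,0],[0,.004,0],[0,0,.05]])
    return r.x,r.fun
bright=lambda m:(m[...,0]-45)/(150)   # table ~45 -> slat/white >120
SL=[(.14,.024,.016,0,0,0)]
DK=[(.33,.166,.004,0,-.015,0)]
E
python3 - <<'E'
from fit import *
s,t=snapshot("side"),snapshot("top")
print("cams",[(-np.array(p["R"]).T@np.array(p["t"])).round(3) for p in (s,t)])
for n,g in dict(A=(.6,.364,0.05+1.57),B=(.473,.281,1.57-.45),C=(.458,-.315,1.57+.45)).items():
    for nm,pp in dict(top=[t],side=[s],both=[s,t]).items():
        v,f=fit(pp,bright,SL,g); print(n,nm,v.round(4),round(f,3))
for nm,pp in dict(top=[t],side=[s]).items():
    v,f=fit(pp,bright,DK,(.64,.03,.03)); print("dock",nm,v.round(4),round(f,3))
im=t["image"].astype(int)
cr=im[150:230,205:270]
m=((cr[...,2]-cr[...,0])>40).astype(np.uint8)
n,l,st,ce=cv2.connectedComponentsWithStats(m)
w=np.clip(cr[...,2]-cr[...,0],0,None)
for i in range(1,n):
    k=cv2.dilate((l==i).astype(np.uint8),np.ones((3,3)))*w
    yy,xx=np.nonzero(k); u=(xx*k[yy,xx]).sum()/k.sum()+205; v=(yy*k[yy,xx]).sum()/k.sum()+150
    print("blue",st[i,4],u,v,world(t,(u,v),.032).round(4))
save(t,"tray0",(205,120,65,112),5); save(s,"trays0",(195,180,105,60),6)
E
```

```text
cams [array([0.342, 0.981, 1.284]), array([ 0.433, -0.036,  1.532])]
A top [0.5975 0.3559 1.6499] 0.098
A side [0.5942 0.3536 1.6049] 0.21
A both [0.5972 0.3551 1.6439] 0.162
B top [0.4615 0.2928 2.0301] 0.099
B side [0.4584 0.2904 2.0636] 0.207
B both [0.461  0.2926 2.036 ] 0.16
C top [ 0.4524 -0.3175  1.1301] 0.113
C side [ 0.4504 -0.3193  1.0977] 0.14
C both [ 0.4516 -0.3183  1.1148] 0.13
dock top [0.6381 0.0274 0.0428] 0.057
dock side [0.6332 0.0312 0.0401] 0.139
blue 56 251.40558955999538 199.11375447511261 [ 0.541  -0.0218  0.032 ]
blue 55 223.71146761734997 200.73464052287582 [0.5375 0.0682 0.032 ]
```

View pics/tray0.png

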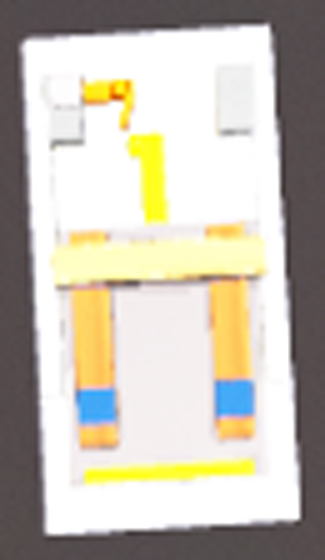

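The top view shows the dock with the laid slat across the far marks. The free blue marks are at about (223.7, 200.7) and (251.4, 199.1) px, 90 mm apart, as they should be. The tray is drawn out about 54 mm, yaw about 0.041. Three slats are loose: two on the left and one on the right.

```bash
python3 -m inch '[{"az":-6.83,"grip":-0.3},{"az":-6.83},{"az":-6.83},{"az":-6.83},{"az":-6.83},{"az":-6.83},{"az":-6.82},{"x":0.03,"y":0.0192},{"x":0.03,"y":0.0192},{"x":0.03,"y":0.0192},{"x":0.03,"y":0.0192},{"x":0.03,"y":0.0192},{"x":0.03,"y":0.0192},{"x":0.03,"y":0.0192},{"x":0.03,"y":0.0192},{"x":0.03,"y":0.0192},{"x":0.027,"y":0.0192},{}]' 40
cat > go.py <<'E'
import sys; from h import *
# go.py x y z psi_deg : deltas in tool axes (shift after the turn)
x,y,z,ps=map(float,sys.argv[1:5]); s=state(); R=Ro.from_rotvec(s["tool_rot"]).as_matrix()
psi=np.arctan2(R[1,0],R[0,0]); d=np.array([x,y,z])-s["tcp_pos"]
dp=(np.radians(ps)-psi+np.pi/2)%np.pi-np.pi/2; n=psi+dp; c,k=np.cos(n),np.sin(n)
print("psi",np.degrees(psi).round(2),"tilt",np.degrees(np.arccos(-R[2,2])).round(2),"az",-np.degrees(dp).round(2),"shift",np.round([d[0]*c+d[1]*k,d[0]*k-d[1]*c,-d[2]],4),"q",s["joint_positions"].round(2),"t",s["time_s"],"tcp",s["tcp_pos"].round(4))
E
python3 go.py .4524 -.3175 .024 64.5
```

```text
psi 16.66 tilt 0.0 az -47.84 shift [0.2974 0.1926 0.2086] q [-1.44  0.26 -0.05  1.26  0.    1.42] t 1.25 tcp [ 0.1505 -0.503   0.2326]invalid input
```

```bash
python3 -m inch '[{"az":-6.83,"grip":-0.3},{"az":-6.83},{"az":-6.83},{"az":-6.83},{"az":-6.83},{"az":-6.83},{"az":-6.82},{"x":0.03,"y":0.0192},{"x":0.03,"y":0.0192},{"x":0.03,"y":0.0192},{"x":0.03,"y":0.0192},{"x":0.03,"y":0.0192},{"x":0.03,"y":0.0192},{"x":0.03,"y":0.0192},{"x":0.03,"y":0.0192},{"x":0.03,"y":0.0192},{"x":0.027,"y":0.0192}]' 40
python3 go.py .4524 -.3175 .024 64.5
```

```text
psi 16.66 tilt 0.0 az -47.84 shift [0.2974 0.1926 0.2086] q [-1.44  0.26 -0.05  1.26  0.    1.42] t 1.25 tcp [ 0.1505 -0.503   0.2326]invalid input
```

```bash
python3 -m inch '[{"x":0,"y":0,"z":0,"ax":0,"ay":0,"az":-6.83,"grip":-0.3}]' 40; python3 -m inch '[{"x":0,"y":0,"z":0,"az":-6.83,"grip":-0.3}]'; python3 -m inch '[{"x":0,"y":0,"z":0,"ax":0,"ay":0,"az":-6.83}]'
```

```text
time_s: 1.33
tcp_pos: [0.1505, -0.503, 0.2326]
tool_rot: [3.076, 0.636, -0.0]
ft_force: [0.1, 0.2, 0.1]
gripper_width: 0.879
gripper_force: 0.0invalid input
invalid input
```

```bash
python3 -m inch '[{"x":0,"y":0,"z":0,"ax":0,"ay":0,"az":-6.83,"grip":-0.3},{"x":0,"y":0,"z":0,"ax":0,"ay":0,"az":-6.83,"grip":-0.3},{"x":0,"y":0,"z":0,"ax":0,"ay":0,"az":-6.83,"grip":-0.3},{"x":0,"y":0,"z":0,"ax":0,"ay":0,"az":-6.83,"grip":-0.3},{"x":0,"y":0,"z":0,"ax":0,"ay":0,"az":-6.83,"grip":-0.3},{"x":0,"y":0,"z":0,"ax":0,"ay":0,"az":-6.83,"grip":-0.3},{"x":0.03,"y":0.0192,"z":0,"ax":0,"ay":0,"az":0,"grip":-0.3},{"x":0.03,"y":0.0192,"z":0,"ax":0,"ay":0,"az":0,"grip":-0.3},{"x":0.03,"y":0.0192,"z":0,"ax":0,"ay":0,"az":0,"grip":-0.3},{"x":0.03,"y":0.0192,"z":0,"ax":0,"ay":0,"az":0,"grip":-0.3},{"x":0.03,"y":0.0192,"z":0,"ax":0,"ay":0,"az":0,"grip":-0.3},{"x":0.03,"y":0.0192,"z":0,"ax":0,"ay":0,"az":0,"grip":-0.3},{"x":0.03,"y":0.0192,"z":0,"ax":0,"ay":0,"az":0,"grip":-0.3},{"x":0.03,"y":0.0192,"z":0.02,"ax":0,"ay":0,"az":0,"grip":-0.3},{"x":0.03,"y":0.0192,"z":0.02,"ax":0,"ay":0,"az":0,"grip":-0.3},{"x":0.027,"y":0.0192,"z":0.02,"ax":0,"ay":0,"az":0,"grip":-0.3},{"x":0,"y":0,"z":0.03,"ax":0,"ay":0,"az":0,"grip":-0.3},{"x":0,"y":0,"z":0.03,"ax":0,"ay":0,"az":0,"grip":-0.3},{"x":0,"y":0,"z":0,"ax":0,"ay":0,"az":0,"grip":-0.3}]'
python3 go.py .4524 -.3175 .024 64.5
```

```text
time_s: 2.92
tcp_pos: [0.4503, -0.3154, 0.108]
tool_rot: [-2.651, -1.674, 0.003]
ft_force: [-0.7, 0.4, -1.1]
gripper_width: 0.648
gripper_force: 0.0
psi 64.54 tilt 0.41 az 0.04 shift [-0.001   0.0028  0.084 ] q [-0.76  0.38 -0.23  0.97 -0.    1.26] t 2.9167 tcp [ 0.4503 -0.3154  0.108 ]
```

```bash
python3 -m inch '[{"x":0,"y":0.001,"z":0.03,"ax":0,"ay":0,"az":0,"grip":-0.3},{"x":0,"y":0,"z":0.025,"ax":0,"ay":0,"az":0,"grip":-0.3},{"x":0,"y":0,"z":0.015,"ax":0,"ay":0,"az":0,"grip":-0.3},{"x":0,"y":0,"z":0.01,"ax":0,"ay":0,"az":0,"grip":-0.3},{"x":0,"y":0,"z":0,"ax":0,"ay":0,"az":0,"grip":-0.3},{"x":0,"y":0,"z":0,"ax":0,"ay":0,"az":0,"grip":-0.3}]'
python3 go.py .4524 -.3175 .024 64.5
python3 - <<'E'
from fit import *
s,t=snapshot("side"),snapshot("top")
save(s,"g1",(255,100,120,90),6)
E
```

```text
time_s: 3.42
tcp_pos: [0.4529, -0.3186, 0.0336]
tool_rot: [2.657, 1.675, 0.0]
ft_force: [-0.4, 0.0, 0.2]
gripper_width: 0.651
gripper_force: 0.0
psi 64.45 tilt 0.04 az -0.05 shift [ 0.0008 -0.0009  0.0096] q [-0.76  0.45 -0.34  0.78  0.    1.26] t 3.4167 tcp [ 0.4529 -0.3186  0.0336]
```

View pics/g1.png

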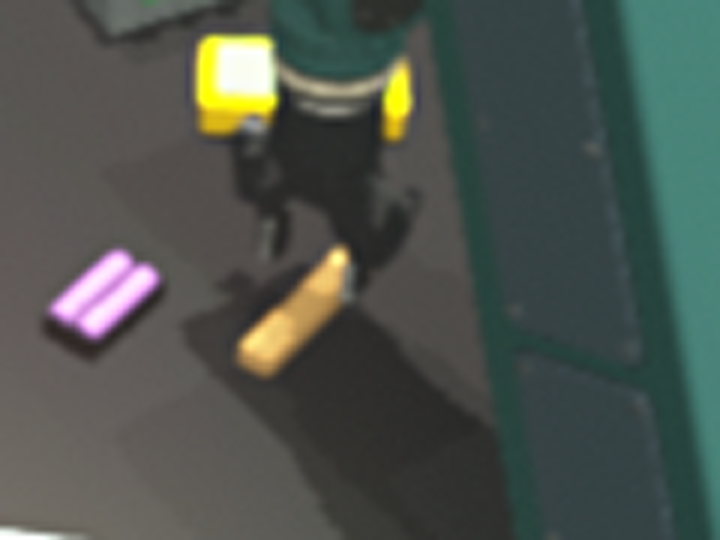

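The side view shows the jaws straddling the slat near its middle, finger tips at about (265, 250) and (350, 295) in the crop. I'll go down and grip.

```bash
python3 -m inch '[{"x":0,"y":0,"z":0.0095,"ax":0,"ay":0,"az":0,"grip":-0.3},{"x":0,"y":0,"z":0,"ax":0,"ay":0,"az":0,"grip":-0.3},{"x":0,"y":0,"z":0,"ax":0,"ay":0,"az":0,"grip":1},{"x":0,"y":0,"z":0,"ax":0,"ay":0,"az":0,"grip":1},{"x":0,"y":0,"z":0,"ax":0,"ay":0,"az":0,"grip":1},{"x":0,"y":0,"z":0,"ax":0,"ay":0,"az":0,"grip":1},{"x":0,"y":0,"z":0,"ax":0,"ay":0,"az":0,"grip":1},{"x":0,"y":0,"z":0,"ax":0,"ay":0,"az":0,"grip":1},{"x":0,"y":0,"z":0,"ax":0,"ay":0,"az":0,"grip":1}]' 40
python3 go.py .5392 .0232 .155 92.3
```

```text
time_s: 4.27
tcp_pos: [0.4527, -0.3182, 0.0231]
tool_rot: [2.657, 1.676, 0.0]
ft_force: [-0.3, 0.7, -0.1]
gripper_width: -0.001
gripper_force: 0.0
psi 64.47 tilt 0.01 az -27.83 shift [ 0.3376  0.1001 -0.1319] q [-0.76  0.46 -0.36  0.75 -0.    1.26] t 4.2667 tcp [ 0.4527 -0.3182  0.0231]
```

Run:
```python
from fit import *
s,t=snapshot("side"),snapshot("top")
save(s,"g2",(275,110,70,70),8)
for q in ([.4527,-.3182,.016],[.4527,-.3182,0],[.4524,-.3175,0]): print(proj(s,q),proj(t,q))
try:
    for nm,pp in dict(side=[s]).items():
        print(fit(pp,bright,SL,(.4524,-.3175,1.13)))
except Exception as e: print(e)
```

```text
[306.00936811 148.41516504] [342.87839366 224.72836798]
[305.73723528 151.16326998] [341.97462063 224.80818332]
[305.78270842 151.28991267] [341.76547821 224.90367959]
(array([ 0.45086279, -0.31588004,  1.11054486]), np.float64(0.22925170068027212))
```

View pics/g2.png

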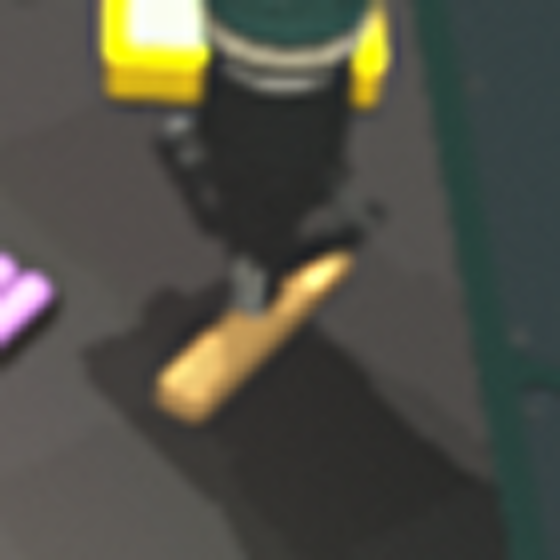

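Run:
```python
from fit import *
s,t=snapshot("side"),snapshot("top")
u=np.array([.9026,-.4305,0])
for z in (0,.01,.02,.03,.04,.05): print(z,[((proj(s,np.array([.4529,-.3186,z])+k*u)-[255,100])*6).round() for k in (.0275,.035,-.0275,-.035)], ((proj(s,[.4527,-.3182,z])-[275,110])*8).round())
print([(d["bbox"],d["confidence"]) for d in find_in(s,"slat")])
cv2.imwrite("pics/top2.png",cv2.resize(cv2.cvtColor(t["image"][190:250,310:380],cv2.COLOR_RGB2BGR),None,fx=8,fy=8,interpolation=cv2.INTER_CUBIC))
```

```text
0 [array([272., 290.]), array([263., 285.]), array([337., 324.]), array([346., 328.])] [246. 329.]
0.01 [array([273., 279.]), array([264., 275.]), array([338., 313.]), array([347., 318.])] [247. 316.]
0.02 [array([273., 269.]), array([265., 264.]), array([340., 303.]), array([349., 308.])] [249. 302.]
0.03 [array([274., 258.]), array([265., 254.]), array([341., 293.]), array([350., 297.])] [250. 288.]
0.04 [array([275., 248.]), array([266., 243.]), array([342., 282.]), array([351., 287.])] [251. 274.]
0.05 [array([276., 237.]), array([267., 233.]), array([343., 271.]), array([352., 276.])] [253. 260.]
[([225.3, 265.7, 15.5, 41.9], 0.89), ([269.2, 258.6, 16.7, 42.6], 0.68), ([221.8, 195.2, 64.9, 30.7], 0.65), ([293.0, 143.3, 22.9, 20.5], 0.62)]
```

View pics/top2.png

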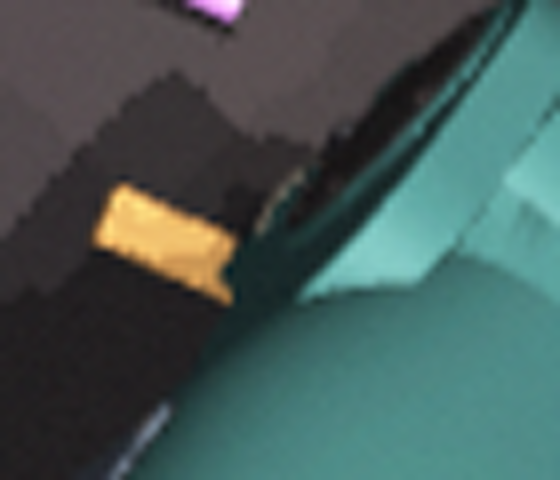

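The crops show the shut finger tips at about z 15 mm, on or just over the slat's top. That puts them only about 8 mm ahead of the TCP, so they passed over the slat, which hardly moved. I'll open, go lower in small steps and watch the force.

```bash
python3 -m inch '[{"x":0,"y":0,"z":0,"ax":0,"ay":0,"az":0,"grip":-0.2},{"x":0,"y":0,"z":0,"ax":0,"ay":0,"az":0,"grip":-0.2},{"x":0,"y":0,"z":0,"ax":0,"ay":0,"az":0,"grip":-0.2},{"x":0,"y":0,"z":0,"ax":0,"ay":0,"az":0,"grip":-0.2},{"x":0,"y":0,"z":0.002,"ax":0,"ay":0,"az":0,"grip":-0.2},{"x":0,"y":0,"z":0.002,"ax":0,"ay":0,"az":0,"grip":-0.2},{"x":0,"y":0,"z":0.002,"ax":0,"ay":0,"az":0,"grip":-0.2},{"x":0,"y":0,"z":0,"ax":0,"ay":0,"az":0,"grip":-0.2}]' 40
python3 go.py .4524 -.3175 .012 64.5
python3 - <<'E'
from fit import *
s=snapshot("side")
save(s,"g3",(275,110,70,70),8)
E
```

```text
time_s: 5.18
tcp_pos: [0.4525, -0.3179, 0.0166]
tool_rot: [-2.657, -1.675, 0.0]
ft_force: [0.1, 0.7, -0.4]
gripper_width: 0.603
gripper_force: 0.0
psi 64.47 tilt 0.04 az -0.03 shift [ 0.0004 -0.0002  0.0046] q [-0.76  0.47 -0.37  0.74 -0.    1.26] t 5.1833 tcp [ 0.4525 -0.3179  0.0166]
```

View pics/g3.png

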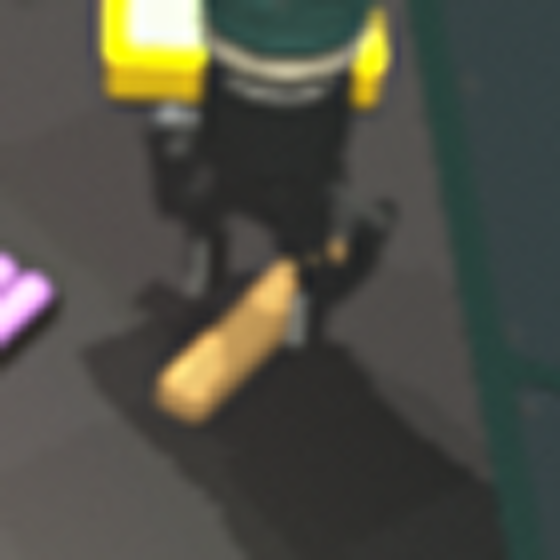

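The jaws now straddle the slat with the near tip at about (300, 345), roughly 5 mm above the table. I'll close.

```bash
python3 -m inch '[{"x":0,"y":0,"z":0,"ax":0,"ay":0,"az":0,"grip":0.2},{"x":0,"y":0,"z":0,"ax":0,"ay":0,"az":0,"grip":0.35},{"x":0,"y":0,"z":0,"ax":0,"ay":0,"az":0,"grip":1},{"x":0,"y":0,"z":0,"ax":0,"ay":0,"az":0,"grip":1},{"x":0,"y":0,"z":0,"ax":0,"ay":0,"az":0,"grip":1},{"x":0,"y":0,"z":0,"ax":0,"ay":0,"az":0,"grip":1}]' 40
python3 go.py .5392 .0232 .155 92.3
```

```text
time_s: 5.73
tcp_pos: [0.4528, -0.3183, 0.0174]
tool_rot: [2.657, 1.675, 0.0]
ft_force: [-0.4, 0.9, 6.4]
gripper_width: 0.003
gripper_force: 2.8
psi 64.47 tilt 0.03 az -27.83 shift [ 0.3378  0.1    -0.1376] q [-0.76  0.46 -0.37  0.74  0.    1.26] t 5.7333 tcp [ 0.4528 -0.3183  0.0174]
```

```bash
python3 -m inch '[{"x":0,"y":0,"z":-0.02,"ax":0,"ay":0,"az":0,"grip":1},{"x":0,"y":0,"z":-0.02,"ax":0,"ay":0,"az":0,"grip":1},{"x":0,"y":0,"z":-0.02,"ax":0,"ay":0,"az":0,"grip":1},{"x":0,"y":0,"z":-0.02,"ax":0,"ay":0,"az":0,"grip":1},{"x":0,"y":0,"z":0,"ax":0,"ay":0,"az":0,"grip":1}]' 40
python3 - <<'E'
from fit import *
s,t=snapshot("side"),snapshot("top")
print(fit([s],bright,SL,(.4524,-.3175,1.13)), state()["gripper_width"],state()["tcp_pos"])
def cr(p,l,tp,w,h,k): return cv2.resize(cv2.cvtColor(p["image"][tp:tp+h,l:l+w],cv2.COLOR_RGB2BGR),None,fx=k,fy=k,interpolation=cv2.INTER_CUBIC)
cv2.imwrite("pics/g4.png",np.hstack([cr(s,270,100,64,90,6),cr(t,310,180,64,90,6)]))
E
```

```text
time_s: 6.15
tcp_pos: [0.4539, -0.3192, 0.1003]
tool_rot: [2.654, 1.674, 0.002]
ft_force: [-0.2, -1.2, 0.8]
gripper_width: 0.001
gripper_force: 0.0
(array([ 0.45066181, -0.31781239,  1.11333632]), np.float64(0.10621708501470484)) -0.0010910751301070776 [ 0.45290833 -0.31831763  0.09740422]
```

View pics/g4.png

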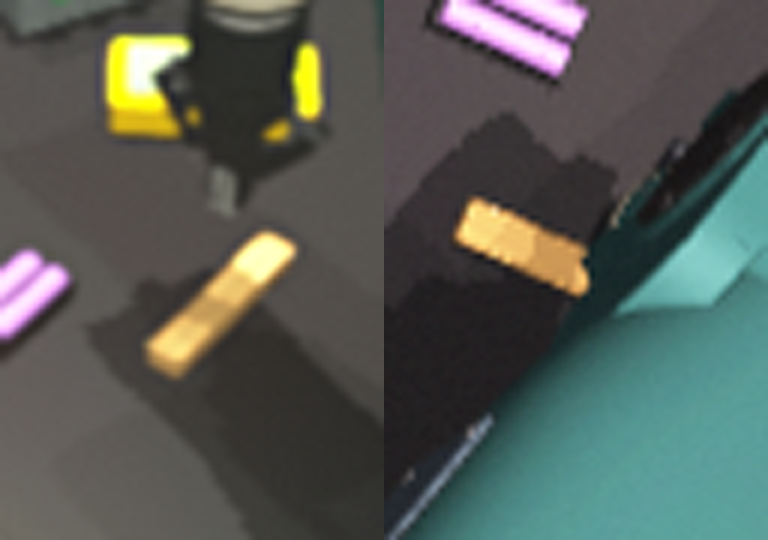

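```bash
python3 -m inch '[{"x":0,"y":0,"z":0.03,"ax":0,"ay":0,"az":0,"grip":1},{"x":0,"y":0,"z":0.025,"ax":0,"ay":0,"az":0,"grip":1},{"x":0,"y":0,"z":0,"ax":0,"ay":0,"az":0,"grip":1},{"x":0,"y":0,"z":0,"ax":0,"ay":0,"az":0,"grip":1}]' | egrep 'tcp|force'
for i in 1 2 3 4; do python3 -m inch '[{"x":0,"y":0,"z":0.003,"ax":0,"ay":0,"az":0,"grip":1},{"x":0,"y":0,"z":0,"ax":0,"ay":0,"az":0,"grip":1}]' | egrep 'tcp|ft_force'; done
```

```text
tcp_pos: [0.4517, -0.3172, 0.0409]
ft_force: [0.5, -0.3, -0.0]
gripper_force: 0.0
tcp_pos: [0.453, -0.3185, 0.0397]
ft_force: [-0.1, -0.2, -0.2]
tcp_pos: [0.4529, -0.3183, 0.0364]
ft_force: [-0.5, -0.7, -0.5]
tcp_pos: [0.4526, -0.3181, 0.0329]
ft_force: [0.1, -0.4, -0.6]
tcp_pos: [0.4525, -0.318, 0.0297]
ft_force: [-0.5, 0.1, -0.1]
```

```bash
for i in 1 2 3 4; do python3 -m inch '[{"x":0,"y":0,"z":0.003,"ax":0,"ay":0,"az":0,"grip":1},{"x":0,"y":0,"z":0,"ax":0,"ay":0,"az":0,"grip":1}]' | egrep 'tcp|ft_force'; done
```

```text
tcp_pos: [0.4525, -0.318, 0.0266]
ft_force: [-1.4, 0.0, -0.8]
tcp_pos: [0.4525, -0.318, 0.0236]
ft_force: [0.1, -0.4, 0.2]
tcp_pos: [0.4525, -0.318, 0.0206]
ft_force: [-0.4, 0.9, 0.4]
tcp_pos: [0.4525, -0.318, 0.0176]
ft_force: [0.8, 0.0, -0.3]
```

```bash
for i in 1 2 3 4; do python3 -m inch '[{"x":0,"y":0,"z":0.001,"ax":0,"ay":0,"az":0,"grip":1},{"x":0,"y":0,"z":0,"ax":0,"ay":0,"az":0,"grip":1}]' | egrep 'tcp|ft_force'; done
```

```text
tcp_pos: [0.4526, -0.3181, 0.0173]
ft_force: [-0.9, 1.3, 3.9]
tcp_pos: [0.4527, -0.3181, 0.0173]
ft_force: [-4.6, 4.7, 21.5]
tcp_pos: [0.4528, -0.3182, 0.0172]
ft_force: [-9.7, 8.6, 38.2]
tcp_pos: [0.4528, -0.3182, 0.0171]
ft_force: [-12.6, 11.5, 55.1]
```

```bash
python3 -m inch '[{"x":0,"y":0,"z":-0.004,"ax":0,"ay":0,"az":0,"grip":1},{"x":0,"y":0,"z":0,"ax":0,"ay":0,"az":0,"grip":-0.2},{"x":0,"y":0,"z":0,"ax":0,"ay":0,"az":0,"grip":-0.2},{"x":0,"y":0,"z":0,"ax":0,"ay":0,"az":0,"grip":-0.2},{"x":0,"y":0,"z":0,"ax":0,"ay":0,"az":0,"grip":-0.2},{"x":0,"y":0,"z":0.002,"ax":0,"ay":0,"az":0,"grip":-0.2},{"x":0,"y":0,"z":0.002,"ax":0,"ay":0,"az":0,"grip":-0.2},{"x":0,"y":0,"z":0,"ax":0,"ay":0,"az":0,"grip":-0.2}]' | egrep 'tcp|force|width'
for i in 1 2 3; do python3 -m inch '[{"x":0,"y":0,"z":0.002,"ax":0,"ay":0,"az":0,"grip":-0.2},{"x":0,"y":0,"z":0,"ax":0,"ay":0,"az":0,"grip":-0.2}]' | egrep 'tcp|ft_force'; done
```

```text
tcp_pos: [0.4525, -0.3179, 0.0135]
ft_force: [-1.0, -0.2, 0.3]
gripper_width: 0.599
gripper_force: 0.0
tcp_pos: [0.4525, -0.318, 0.0117]
ft_force: [-0.1, 0.4, -0.3]
tcp_pos: [0.4526, -0.318, 0.0098]
ft_force: [-0.1, 0.3, -1.0]
tcp_pos: [0.4526, -0.3181, 0.0078]
ft_force: [-0.3, 0.6, 0.4]
```

```bash
python3 -m inch '[{"x":0,"y":0,"z":0.002,"ax":0,"ay":0,"az":0,"grip":-0.2},{"x":0,"y":0,"z":0.002,"ax":0,"ay":0,"az":0,"grip":-0.2},{"x":0,"y":0,"z":0,"ax":0,"ay":0,"az":0,"grip":0}]' | egrep 'tcp|force|width'
python3 -m inch '[{"x":0,"y":0,"z":0,"ax":0,"ay":0,"az":0,"grip":0.3},{"x":0,"y":0,"z":0,"ax":0,"ay":0,"az":0,"grip":1},{"x":0,"y":0,"z":0,"ax":0,"ay":0,"az":0,"grip":1},{"x":0,"y":0,"z":0,"ax":0,"ay":0,"az":0,"grip":1},{"x":0,"y":0,"z":0,"ax":0,"ay":0,"az":0,"grip":1}]' 40
python3 go.py .5392 .0232 .155 92.3
```

```text
tcp_pos: [0.4525, -0.318, 0.0037]
ft_force: [0.1, -0.4, 0.1]
gripper_width: 0.501
gripper_force: 0.0
time_s: 10.42
tcp_pos: [0.4528, -0.3182, 0.0042]
tool_rot: [2.657, 1.676, 0.0]
ft_force: [0.0, -0.3, 2.2]
gripper_width: 0.27
gripper_force: 39.6
psi 64.47 tilt 0.02 az -27.83 shift [ 0.3377  0.1    -0.1508] q [-0.76  0.48 -0.38  0.71  0.    1.26] t 10.4167 tcp [ 0.4528 -0.3182  0.0042]
```

```bash
python3 -m inch '[{"x":0,"y":0,"z":-0.02,"ax":0,"ay":0,"az":0,"grip":1},{"x":0,"y":0,"z":-0.03,"ax":0,"ay":0,"az":0,"grip":1},{"x":0,"y":0,"z":-0.03,"ax":0,"ay":0,"az":-6.96,"grip":1},{"x":0,"y":0,"z":-0.02,"ax":0,"ay":0,"az":-6.96,"grip":1},{"x":0,"y":0,"z":0,"ax":0,"ay":0,"az":-6.96,"grip":1},{"x":0,"y":0,"z":0,"ax":0,"ay":0,"az":-6.96,"grip":1},{"x":0.034,"y":0.01,"z":0,"ax":0,"ay":0,"az":0,"grip":1},{"x":0.034,"y":0.01,"z":0,"ax":0,"ay":0,"az":0,"grip":1},{"x":0.034,"y":0.01,"z":0,"ax":0,"ay":0,"az":0,"grip":1},{"x":0.034,"y":0.01,"z":0,"ax":0,"ay":0,"az":0,"grip":1},{"x":0.034,"y":0.01,"z":0,"ax":0,"ay":0,"az":0,"grip":1},{"x":0.034,"y":0.01,"z":0,"ax":0,"ay":0,"az":0,"grip":1},{"x":0.034,"y":0.01,"z":0,"ax":0,"ay":0,"az":0,"grip":1},{"x":0.034,"y":0.01,"z":0,"ax":0,"ay":0,"az":0,"grip":1},{"x":0.034,"y":0.01,"z":0,"ax":0,"ay":0,"az":0,"grip":1},{"x":0.032,"y":0.01,"z":0,"ax":0,"ay":0,"az":0,"grip":1},{"x":0,"y":0,"z":0,"ax":0,"ay":0,"az":0,"grip":1},{"x":0,"y":0,"z":0,"ax":0,"ay":0,"az":0,"grip":1}]' | egrep 'time|tcp|force|width'
python3 go.py .5392 .0232 .036 92.3
python3 - <<'E'
from fit import *
s,t=snapshot("side"),snapshot("top"); z=state()["tcp_pos"][2]-.0037
def cr(p,l,tp,w,h,k): return cv2.resize(cv2.cvtColor(p["image"][tp:tp+h,l:l+w],cv2.COLOR_RGB2BGR),None,fx=k,fy=k,interpolation=cv2.INTER_CUBIC)
cv2.imwrite("pics/h1.png",np.vstack([cr(s,200,140,120,75,6),]))
for p in (s,t): print("held slat predicted centre",proj(p,[.5392,.0232,z]).round(1),"ends",[proj(p,[.5392-k*.04,.0232+k,z+.016]).round(1) for k in (-.07,.07)])
E
```

```text
time_s: 11.92
tcp_pos: [0.539, 0.0251, 0.1039]
ft_force: [-0.2, -0.3, -0.5]
gripper_width: 0.271
gripper_force: 39.4
psi 92.48 tilt 0.02 az 0.18 shift [-0.0019  0.0001  0.0679] q [-0.1   0.36 -0.27  0.94 -0.    1.42] t 11.9167 tcp [0.539  0.0251 0.1039]
held slat predicted centre [268.6 194.1] ends [array([271.9, 176.5]), array([265.2, 206.7])]
held slat predicted centre [236.7 198.4] ends [array([259.3, 196.7]), array([213.6, 199.4])]
```

View pics/h1.png

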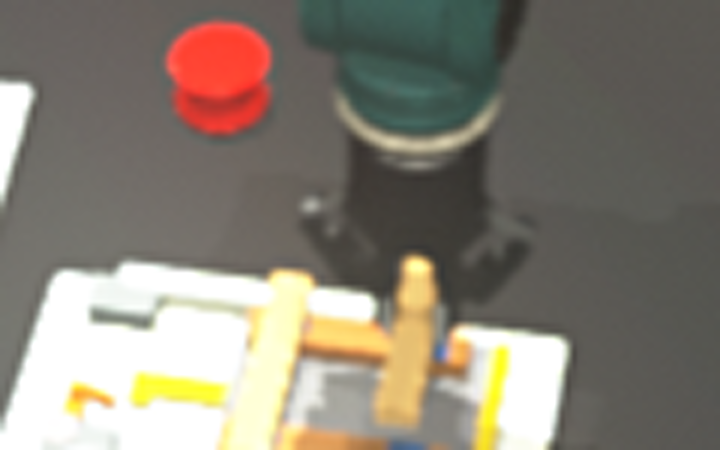

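The side view shows the slat held level over the near marks, its near end at about (267, 210) px where predicted. I'll lower it.

```bash
python3 -m inch '[{"x":-0.002,"y":0,"z":0.02,"ax":0,"ay":0,"az":0.2,"grip":1},{"x":0,"y":0,"z":0.02,"ax":0,"ay":0,"az":0,"grip":1},{"x":0,"y":0,"z":0.015,"ax":0,"ay":0,"az":0,"grip":1},{"x":0,"y":0,"z":0.008,"ax":0,"ay":0,"az":0,"grip":1},{"x":0,"y":0,"z":0.002,"ax":0,"ay":0,"az":0,"grip":1},{"x":0,"y":0,"z":0,"ax":0,"ay":0,"az":0,"grip":1},{"x":0,"y":0,"z":0,"ax":0,"ay":0,"az":0,"grip":1}]' | egrep 'tcp|ft_force'
for i in 1 2 ; do python3 -m inch '[{"x":0,"y":0,"z":0.001,"ax":0,"ay":0,"az":0,"grip":1},{"x":0,"y":0,"z":0,"ax":0,"ay":0,"az":0,"grip":1}]' | egrep 'tcp|ft_force'; done
python3 go.py .5392 .0232 .036 92.3
```

```text
tcp_pos: [0.5395, 0.0212, 0.0398]
ft_force: [-0.4, 0.0, 0.4]
tcp_pos: [0.5395, 0.0215, 0.0387]
ft_force: [-0.2, 0.4, -0.0]
tcp_pos: [0.5391, 0.0217, 0.0372]
ft_force: [0.0, 0.2, 0.1]
psi 92.12 tilt 0.02 az -0.18 shift [0.0015 0.0001 0.0012] q [-0.11  0.42 -0.37  0.77 -0.    1.42] t 12.9333 tcp [0.5391 0.0217 0.0372]
```

```bash
python3 -m inch '[{"x":0.0012,"y":0,"z":0.0007,"ax":0,"ay":0,"az":-0.1,"grip":1},{"x":0,"y":0,"z":0,"ax":0,"ay":0,"az":0,"grip":1}]' | egrep 'tcp|ft_force'
for i in 1 2; do python3 -m inch '[{"x":0,"y":0,"z":0.0006,"ax":0,"ay":0,"az":0,"grip":1},{"x":0,"y":0,"z":0,"ax":0,"ay":0,"az":0,"grip":1}]' | egrep 'tcp|ft_force'; done
python3 go.py .5392 .0232 .036 92.3
```

```text
tcp_pos: [0.539, 0.023, 0.0364]
ft_force: [-0.5, 0.4, -1.1]
tcp_pos: [0.539, 0.023, 0.0362]
ft_force: [-2.8, 1.1, 8.4]
tcp_pos: [0.5391, 0.023, 0.0362]
ft_force: [-6.9, 1.1, 18.6]
psi 92.22 tilt 0.05 az -0.08 shift [0.0002 0.0002 0.0002] q [-0.11  0.42 -0.38  0.77  0.    1.42] t 13.4333 tcp [0.5391 0.023  0.0362]
```

```bash
python3 -m inch '[{"x":0,"y":0,"z":-0.001,"ax":0,"ay":0,"az":0,"grip":0.4},{"x":0,"y":0,"z":0,"ax":0,"ay":0,"az":0,"grip":0},{"x":0,"y":0,"z":0,"ax":0,"ay":0,"az":0,"grip":-0.1},{"x":0,"y":0,"z":0,"ax":0,"ay":0,"az":0,"grip":-0.1},{"x":0,"y":0,"z":-0.02,"ax":0,"ay":0,"az":0,"grip":-0.1},{"x":0,"y":0,"z":-0.035,"ax":0,"ay":0,"az":0,"grip":-0.2},{"x":0,"y":0,"z":-0.03,"ax":0,"ay":0,"az":-2,"grip":-0.2},{"x":0.033,"y":0.0055,"z":0,"ax":0,"ay":0,"az":0,"grip":-0.2},{"x":0.033,"y":0.0055,"z":0,"ax":0,"ay":0,"az":0,"grip":-0.2},{"x":0.033,"y":0.0055,"z":0,"ax":0,"ay":0,"az":0,"grip":-0.2},{"x":0.033,"y":0.0055,"z":0,"ax":0,"ay":0,"az":0,"grip":-0.2},{"x":0.033,"y":0.0055,"z":0,"ax":0,"ay":0,"az":0,"grip":-0.2},{"x":0.033,"y":0.0055,"z":0,"ax":0,"ay":0,"az":0,"grip":-0.2},{"x":0.033,"y":0.0055,"z":0,"ax":0,"ay":0,"az":0,"grip":-0.2},{"x":0.033,"y":0.0055,"z":0,"ax":0,"ay":0,"az":0,"grip":-0.2},{"x":0.033,"y":0.0055,"z":0,"ax":0,"ay":0,"az":0,"grip":-0.2},{"x":0.033,"y":0.0055,"z":0,"ax":0,"ay":0,"az":0,"grip":-0.2},{"x":0,"y":0,"z":0,"ax":0,"ay":0,"az":0,"grip":-0.2},{"x":0,"y":0,"z":0,"ax":0,"ay":0,"az":0,"grip":-0.2}]' | egrep 'time|tcp|force|width'
python3 go.py .5975 .3559 .0037 94.4
cat > slatfit.py <<'E'
from fit import *
t=snapshot("top")
white=lambda m:np.clip((m[...,0]-m[...,2]),0,80)/60   # pale slat vs white/grey
save(t,"near",(205,120,65,112),5)
im=t["image"].astype(int)
for (u,v) in ((237,176),(237,200),(237,203),(223,203),(251,203),(237,190),(212,176)): print((u,v),im[v,u])
for l in("slat","slat_laid","tray","lip"): print(l,[(np.round(d["uv"],1).tolist(),round(d["confidence"],2)) for d in pinpoint(t,l)[:5]])
E
python3 slatfit.py
```

```text
time_s: 15.02
tcp_pos: [0.5692, 0.3574, 0.1204]
ft_force: [-1.2, -0.4, 0.3]
gripper_width: 0.602
gripper_force: 0.0
psi 94.34 tilt 0.04 az -0.06 shift [-0.0037  0.0281  0.1167] q [ 0.44  0.56  0.13  1.14 -0.    1.93] t 15.0167 tcp [0.5692 0.3574 0.1204]
(237, 176) [177 160 155]
(237, 200) [255 254 199]
(237, 203) [252 248 182]
(223, 203) [255 251 179]
(251, 203) [203 128  73]
(237, 190) [245 241 241]
(212, 176) [251 250 253]
slat [([161.8, 226.0], 0.85), ([235.1, 199.3], 0.59), ([135.3, 182.5], 0.57)]
slat_laid []
tray [([234.2, 190.6], 0.83), ([236.5, 173.6], 0.16)]
lip [([234.9, 217.5], 0.76)]
```

View pics/near.png

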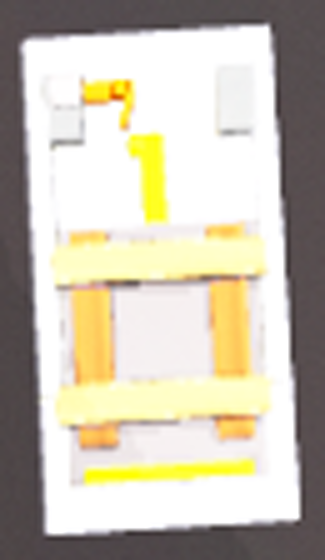

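The near slat lies parallel to the laid one: it spans about 57–270 in crop px against 53–266, which fits the tray's small yaw. I've now used all ten views, so from here I go by numbers.

```bash
python3 -m inch '[{"x":-0.0037,"y":0.028,"z":0.02,"ax":0,"ay":0,"az":0,"grip":-0.2},{"x":0,"y":0,"z":0.03,"ax":0,"ay":0,"az":0,"grip":-0.2},{"x":0,"y":0,"z":0.03,"ax":0,"ay":0,"az":0,"grip":-0.2},{"x":0,"y":0,"z":0.012,"ax":0,"ay":0,"az":0,"grip":-0.2},{"x":0,"y":0,"z":0,"ax":0,"ay":0,"az":0,"grip":-0.2},{"x":0,"y":0,"z":0,"ax":0,"ay":0,"az":0,"grip":-0.2}]' | egrep 'time|tcp|ft_force|width'
python3 go.py .5975 .3559 .004 94.4
cat > rack.py <<'E'
from fit import *
def pale(m): 
    rb=m[...,0]-m[...,2]; a=np.clip(rb/60,0,1)*np.clip((m[...,1]-150)/100,0,1)*np.clip((m[...,2]-70)/80,0,1)
    return np.where(rb>140,0,a*1.1)
if __name__=="__main__":
    t=snapshot("top")
    for n,g in dict(near=(.5392,.0232,1.612),far=(.6291,.0268,1.612)).items():
        v,f=fit([t],pale,[(.14,.024,.016,.032,0,0)],g,pad=5); print(n,v.round(4),round(f,3))
E
python3 rack.py
```

```text
time_s: 15.77
tcp_pos: [0.5978, 0.3536, 0.0294]
ft_force: [0.7, -0.2, 0.8]
gripper_width: 0.603
psi 94.16 tilt 0.04 az -0.24 shift [ 0.0023 -0.0001  0.0254] q [ 0.42  0.66  0.06  0.97 -0.    1.92] t 15.7667 tcp [0.5978 0.3536 0.0294]
near [0.5403 0.0238 1.6061] 0.089
far [0.6318 0.0254 1.6009] 0.105
```

```bash
python3 -m inch '[{"x":0.0018,"y":0,"z":0.012,"ax":0,"ay":0,"az":0,"grip":-0.2},{"x":0,"y":0,"z":0.01,"ax":0,"ay":0,"az":0,"grip":-0.2},{"x":0,"y":0,"z":0.0035,"ax":0,"ay":0,"az":0,"grip":-0.2},{"x":0,"y":0,"z":0,"ax":0,"ay":0,"az":0,"grip":-0.2},{"x":0,"y":0,"z":0,"ax":0,"ay":0,"az":0,"grip":0.1}]' | egrep 'tcp|ft_force'
python3 -m inch '[{"x":0,"y":0,"z":0,"ax":0,"ay":0,"az":0,"grip":0.3},{"x":0,"y":0,"z":0,"ax":0,"ay":0,"az":0,"grip":1},{"x":0,"y":0,"z":0,"ax":0,"ay":0,"az":0,"grip":1},{"x":0,"y":0,"z":0,"ax":0,"ay":0,"az":0,"grip":1},{"x":0,"y":0,"z":0,"ax":0,"ay":0,"az":0,"grip":1}]' 40 | egrep 'time|tcp|force|width'
python3 go.py .5975 .3559 .2 94.4
python3 go.py .5837 .0698 .1 182.3
```

```text
tcp_pos: [0.5976, 0.3561, 0.0036]
ft_force: [0.2, 0.1, 0.1]
time_s: 16.65
tcp_pos: [0.598, 0.3563, 0.0043]
ft_force: [0.3, 0.0, 6.7]
gripper_width: 0.268
gripper_force: 40.7
psi 94.21 tilt 0.06 az -0.19 shift [-0.0003 -0.0006 -0.1957] q [ 0.42  0.68  0.03  0.92 -0.    1.92] t 16.65 tcp [0.598  0.3563 0.0043]
psi 94.21 tilt 0.06 az -88.09 shift [ 0.0258 -0.2857 -0.0957] q [ 0.42  0.68  0.03  0.92 -0.    1.92] t 16.65 tcp [0.598  0.3563 0.0043]
```

```bash
python3 -m inch '[{"x":0,"y":0,"z":-0.02,"ax":0,"ay":0,"az":0,"grip":1},{"x":0,"y":0,"z":-0.03,"ax":0,"ay":0,"az":0,"grip":1},{"x":0,"y":0,"z":-0.03,"ax":0,"ay":0,"az":-6.78,"grip":1},{"x":0,"y":0,"z":-0.02,"ax":0,"ay":0,"az":-6.78,"grip":1},{"x":0,"y":0,"z":-0.015,"ax":0,"ay":0,"az":-6.78,"grip":1},{"x":0,"y":0,"z":0,"ax":0,"ay":0,"az":-6.78,"grip":1},{"x":0,"y":0,"z":0,"ax":0,"ay":0,"az":-6.78,"grip":1},{"x":0,"y":0,"z":0,"ax":0,"ay":0,"az":-6.78,"grip":1},{"x":0,"y":0,"z":0,"ax":0,"ay":0,"az":-6.78,"grip":1},{"x":0,"y":0,"z":0,"ax":0,"ay":0,"az":-6.78,"grip":1},{"x":0,"y":0,"z":0,"ax":0,"ay":0,"az":-6.78,"grip":1},{"x":0,"y":0,"z":0,"ax":0,"ay":0,"az":-6.78,"grip":1},{"x":0,"y":0,"z":0,"ax":0,"ay":0,"az":-6.78,"grip":1},{"x":0,"y":0,"z":0,"ax":0,"ay":0,"az":-6.78,"grip":1},{"x":0,"y":0,"z":0,"ax":0,"ay":0,"az":-6.78,"grip":1},{"x":0,"y":0,"z":0,"ax":0,"ay":0,"az":0,"grip":1}]' | egrep 'time|tcp|force|width'
python3 go.py .5837 .0698 .1 182.3
```

```text
time_s: 17.98
tcp_pos: [0.5976, 0.3561, 0.1185]
ft_force: [-0.1, -0.1, -0.1]
gripper_width: 0.269
gripper_force: 40.0
psi -177.32 tilt 0.02 az 0.38 shift [ 0.0253 -0.2855  0.0185] q [ 0.42  0.6   0.21  1.17 -0.    0.37] t 17.9833 tcp [0.5976 0.3561 0.1185]
```

```bash
python3 -m inch '[{"x":0.004,"y":-0.035,"z":0,"ax":0,"ay":0,"az":0,"grip":1},{"x":0.004,"y":-0.035,"z":0,"ax":0,"ay":0,"az":0,"grip":1},{"x":0.004,"y":-0.035,"z":0,"ax":0,"ay":0,"az":0,"grip":1},{"x":0.004,"y":-0.035,"z":0,"ax":0,"ay":0,"az":0,"grip":1},{"x":0.004,"y":-0.035,"z":0,"ax":0,"ay":0,"az":0,"grip":1},{"x":0.003,"y":-0.035,"z":0,"ax":0,"ay":0,"az":0,"grip":1},{"x":0.003,"y":-0.035,"z":0,"ax":0,"ay":0,"az":0,"grip":1},{"x":0,"y":-0.035,"z":0,"ax":0,"ay":0,"az":0,"grip":1},{"x":0,"y":0,"z":0,"ax":0,"ay":0,"az":0,"grip":1},{"x":0,"y":0,"z":0,"ax":0,"ay":0,"az":0,"grip":1},{"x":0,"y":0,"z":0,"ax":0,"ay":0,"az":0,"grip":1}]' | egrep 'time|tcp|force|width'
python3 go.py .5837 .0698 .054 182.3
```

```text
time_s: 18.9
tcp_pos: [0.5832, 0.0755, 0.1187]
ft_force: [-0.4, 0.4, -0.5]
gripper_width: 0.265
gripper_force: 40.0
psi -177.82 tilt 0.01 az -0.12 shift [-0.0003 -0.0057  0.0647] q [-0.01  0.42 -0.12  1.03  0.   -0.05] t 18.9 tcp [0.5832 0.0755 0.1187]
```

```bash
python3 -m inch '[{"x":0,"y":-0.0057,"z":0.025,"ax":0,"ay":0,"az":0,"grip":1},{"x":0,"y":0,"z":0.02,"ax":0,"ay":0,"az":0,"grip":1},{"x":0,"y":0,"z":0.01,"ax":0,"ay":0,"az":0,"grip":1},{"x":0,"y":0,"z":0.005,"ax":0,"ay":0,"az":0,"grip":1},{"x":0,"y":0,"z":0.0025,"ax":0,"ay":0,"az":0,"grip":1},{"x":0,"y":0,"z":0,"ax":0,"ay":0,"az":0,"grip":1},{"x":0,"y":0,"z":0,"ax":0,"ay":0,"az":0,"grip":1}]' | egrep 'tcp|ft_force'
python3 go.py .5837 .0698 .0525 182.3
```

```text
tcp_pos: [0.5839, 0.0699, 0.0569]
ft_force: [0.1, 0.4, 0.5]
psi -177.64 tilt 0.06 az 0.06 shift [ 0.0002 -0.0001  0.0044] q [-0.02  0.47 -0.22  0.88  0.   -0.06] t 19.4833 tcp [0.5839 0.0699 0.0569]
```

```bash
python3 -m inch '[{"x":0,"y":0,"z":0.002,"ax":0,"ay":0,"az":0,"grip":1},{"x":0,"y":0,"z":0.0016,"ax":0,"ay":0,"az":0,"grip":1},{"x":0,"y":0,"z":0,"ax":0,"ay":0,"az":0,"grip":1}]' | egrep 'tcp|ft_force'
for i in 1 2; do python3 -m inch '[{"x":0,"y":0,"z":0.0005,"ax":0,"ay":0,"az":0,"grip":1},{"x":0,"y":0,"z":0,"ax":0,"ay":0,"az":0,"grip":1}]' | egrep 'tcp|ft_force'; done
```

```text
tcp_pos: [0.5835, 0.0696, 0.0526]
ft_force: [-0.7, -0.1, 0.0]
tcp_pos: [0.5835, 0.0696, 0.0523]
ft_force: [-0.2, 0.0, 1.5]
tcp_pos: [0.5835, 0.0696, 0.0522]
ft_force: [-3.2, -0.0, 9.8]
```

```bash
python3 -m inch '[{"x":0,"y":0,"z":-0.0005,"ax":0,"ay":0,"az":0,"grip":0.4},{"x":0,"y":0,"z":0,"ax":0,"ay":0,"az":0,"grip":0},{"x":0,"y":0,"z":0,"ax":0,"ay":0,"az":0,"grip":-0.1},{"x":0,"y":0,"z":0,"ax":0,"ay":0,"az":0,"grip":-0.1},{"x":0,"y":0,"z":-0.015,"ax":0,"ay":0,"az":0,"grip":-0.1},{"x":0,"y":0,"z":-0.035,"ax":0,"ay":0,"az":0,"grip":-0.2},{"x":0,"y":0,"z":-0.03,"ax":0,"ay":0,"az":6.6,"grip":-0.2},{"x":0,"y":0,"z":0,"ax":0,"ay":0,"az":6.6,"grip":-0.2},{"x":0,"y":0,"z":0,"ax":0,"ay":0,"az":6.6,"grip":-0.2},{"x":0,"y":0,"z":0,"ax":0,"ay":0,"az":6.6,"grip":-0.2},{"x":0,"y":0,"z":0,"ax":0,"ay":0,"az":6.6,"grip":-0.2},{"x":0,"y":0,"z":0,"ax":0,"ay":0,"az":6.6,"grip":-0.2},{"x":0,"y":0,"z":0,"ax":0,"ay":0,"az":6.6,"grip":-0.2},{"x":0,"y":0,"z":0,"ax":0,"ay":0,"az":6.6,"grip":-0.2},{"x":0,"y":0,"z":0,"ax":0,"ay":0,"az":6.6,"grip":-0.2},{"x":0,"y":0,"z":0,"ax":0,"ay":0,"az":6.6,"grip":-0.2},{"x":0,"y":0,"z":0,"ax":0,"ay":0,"az":0,"grip":-0.2}]' | egrep 'time|tcp|force|width'
python3 go.py .4615 .2928 .004 116.4
```

```text
time_s: 21.48
tcp_pos: [0.5834, 0.0696, 0.1319]
ft_force: [0.5, 0.7, -0.3]
gripper_width: 0.599
gripper_force: 0.0
psi 116.03 tilt 0.01 az -0.37 shift [ 0.2541 -0.0099  0.1279] q [-0.02  0.42 -0.09  1.06  0.    1.1 ] t 21.4833 tcp [0.5834 0.0696 0.1319]
```

```bash
python3 -m inch '[{"x":0.03,"y":-0.0012,"z":0,"ax":0,"ay":0,"az":-0.3,"grip":-0.2},{"x":0.035,"y":-0.0012,"z":0,"ax":0,"ay":0,"az":0,"grip":-0.2},{"x":0.035,"y":-0.0012,"z":0,"ax":0,"ay":0,"az":0,"grip":-0.2},{"x":0.035,"y":-0.0012,"z":0,"ax":0,"ay":0,"az":0,"grip":-0.2},{"x":0.035,"y":-0.0012,"z":0,"ax":0,"ay":0,"az":0,"grip":-0.2},{"x":0.035,"y":-0.0012,"z":0,"ax":0,"ay":0,"az":0,"grip":-0.2},{"x":0.03,"y":-0.0012,"z":0.02,"ax":0,"ay":0,"az":0,"grip":-0.2},{"x":0.019,"y":-0.0012,"z":0.03,"ax":0,"ay":0,"az":0,"grip":-0.2},{"x":0,"y":0,"z":0.03,"ax":0,"ay":0,"az":0,"grip":-0.2},{"x":0,"y":0,"z":0.02,"ax":0,"ay":0,"az":0,"grip":-0.2},{"x":0,"y":0,"z":0,"ax":0,"ay":0,"az":0,"grip":-0.2},{"x":0,"y":0,"z":0,"ax":0,"ay":0,"az":0,"grip":-0.2}]' | egrep 'time|tcp|ft_force|width'
python3 go.py .4615 .2928 .004 116.4
python3 - <<'E'
from rack import *
t=snapshot("top")
for n,g,z in (("left",(.5837,.0698,.041),.048),("left+",(.588,.073,.041),.048),("B",(.4615,.2928,2.03),0)):
    v,f=fit([t],pale if z else bright,[(.14,.024,.016,z,0,0)],g,pad=5); print(n,v.round(4),round(f,3))
E
```

```text
time_s: 22.48
tcp_pos: [0.4606, 0.2922, 0.0319]
ft_force: [-0.0, -0.2, 0.4]
gripper_width: 0.602
psi 116.81 tilt 0.09 az 0.41 shift [0.0001 0.001  0.0279] q [ 0.42  0.44 -0.36  0.77 -0.    1.52] t 22.4833 tcp [0.4606 0.2922 0.0319]
left [0.5871 0.0715 0.044 ] 0.33
left+ [0.5873 0.0715 0.0441] 0.308
B [0.4647 0.2854 2.0421] 0.541
```

```bash
python3 -m inch '[{"x":0,"y":0.001,"z":0.013,"ax":0,"ay":0,"az":0.3,"grip":-0.2},{"x":0,"y":0,"z":0.011,"ax":0,"ay":0,"az":0,"grip":-0.2},{"x":0,"y":0,"z":0.0037,"ax":0,"ay":0,"az":0,"grip":-0.2},{"x":0,"y":0,"z":0,"ax":0,"ay":0,"az":0,"grip":-0.2},{"x":0,"y":0,"z":0,"ax":0,"ay":0,"az":0,"grip":0.1}]' | egrep 'tcp|ft_force'
python3 -m inch '[{"x":0,"y":0,"z":0,"ax":0,"ay":0,"az":0,"grip":0.3},{"x":0,"y":0,"z":0,"ax":0,"ay":0,"az":0,"grip":1},{"x":0,"y":0,"z":0,"ax":0,"ay":0,"az":0,"grip":1},{"x":0,"y":0,"z":0,"ax":0,"ay":0,"az":0,"grip":1},{"x":0,"y":0,"z":0,"ax":0,"ay":0,"az":0,"grip":1}]' 40 | egrep 'time|tcp|force|width'
python3 go.py .5873 -.0202 .13 182.3
cat > four.py <<'E'
from rack import *
# union fit: tray pose as given; solve each third-layer slat with second layer known
import sys
t=snapshot("top")
N=[(.14,.024,.016,.032)]
def joint(g0,free):
    """g0: list of (x,y,yaw,z0); free: index to solve. region = hull of rack"""
    K=8; uv=np.array([proj(t,X) for g in g0 for X in corners(.14,.024,.016,g[3],g[:3])])
    l,tp=np.floor(uv.min(0)).astype(int)-3; r,b=np.ceil(uv.max(0)).astype(int)+3
    m=pale(t["image"][tp:b,l:r].astype(np.float32)); h,w=m.shape; gy,gx=np.mgrid[0:h*K,0:w*K]
    M=(map_coordinates(m,[(gy+.5)/K-.5,(gx+.5)/K-.5],order=1,mode="nearest")>.5).astype(np.uint8)
    def cost(v):
        im=np.zeros_like(M); j=0
        for i,g in enumerate(g0):
            q=v[3*j:3*j+3] if i in free else g[:3]; j+=i in free
            c=(np.array([proj(t,X) for X in corners(.14,.024,.016,g[3],q)])-[l,tp]+.5)*K-.5
            cv2.fillConvexPoly(im,cv2.convexHull(np.round(c*16).astype(np.int32)),1,shift=4)
        return 1-(im&M).sum()/(im|M).sum()
    x=np.concatenate([g0[i][:3] for i in free])
    for _ in range(3):
        n=len(x); sim=np.vstack([x,x+np.diag(np.tile([.004,.004,.04],len(free)))])
        rr=minimize(cost,x,method="Nelder-Mead",options=dict(initial_simplex=sim,xatol=1e-5,fatol=1e-5,maxiter=600)); x=rr.x
    return x.reshape(-1,3),rr.fun
def frame(d,o,yaw):
    c,s=np.cos(yaw),np.sin(yaw); e=d[:2]-o; return np.round([c*e[0]+s*e[1],-s*e[0]+c*e[1],d[2]-yaw],4)
E
python3 - <<'E'
from four import *
g=[(.5403,.0238,1.606,.032),(.6305,.0258,1.606,.032),(.5837,.0698,.041,.048)]
v,f=joint(g,[0,1,2]); print(v.round(4),round(f,3))
E
```

```text
tcp_pos: [0.4626, 0.2929, 0.0055]
ft_force: [0.2, -0.7, -0.1]
time_s: 23.37
tcp_pos: [0.4625, 0.293, 0.0055]
ft_force: [-1.4, -1.5, 8.7]
gripper_width: 0.266
gripper_force: 39.5
psi 116.36 tilt 0.09 az -65.94 shift [-0.1122 -0.318  -0.1245] q [ 0.42  0.47 -0.4   0.7  -0.    1.53] t 23.3667 tcp [0.4625 0.293  0.0055]
[[0.5403 0.0235 1.6061]
 [0.6318 0.0255 1.6007]
 [0.5869 0.0712 0.0506]] 0.113
```

```bash
python3 -m inch '[{"x":0,"y":0,"z":-0.02,"ax":0,"ay":0,"az":0,"grip":1},{"x":0,"y":0,"z":-0.03,"ax":0,"ay":0,"az":0,"grip":1},{"x":0,"y":0,"z":-0.03,"ax":0,"ay":0,"az":-6.6,"grip":1},{"x":0,"y":0,"z":-0.03,"ax":0,"ay":0,"az":-6.6,"grip":1},{"x":0,"y":0,"z":-0.015,"ax":0,"ay":0,"az":-6.6,"grip":1},{"x":0,"y":0,"z":0,"ax":0,"ay":0,"az":-6.6,"grip":1},{"x":0,"y":0,"z":0,"ax":0,"ay":0,"az":-6.6,"grip":1},{"x":0,"y":0,"z":0,"ax":0,"ay":0,"az":-6.6,"grip":1},{"x":0,"y":0,"z":0,"ax":0,"ay":0,"az":-6.6,"grip":1},{"x":0,"y":0,"z":0,"ax":0,"ay":0,"az":-6.6,"grip":1},{"x":0,"y":0,"z":0,"ax":0,"ay":0,"az":-6.6,"grip":1},{"x":0,"y":0,"z":0,"ax":0,"ay":0,"az":-6.5,"grip":1},{"x":0,"y":0,"z":0,"ax":0,"ay":0,"az":0,"grip":1}]' | egrep 'time|tcp|force|width'
python3 go.py .5871 -.0203 .1 182.3
```

```text
time_s: 24.5
tcp_pos: [0.462, 0.2929, 0.1299]
ft_force: [-0.0, 0.1, -0.2]
gripper_width: 0.267
gripper_force: 39.8
psi -177.43 tilt 0.03 az 0.27 shift [-0.1124 -0.3179  0.0299] q [ 0.42  0.35 -0.21  1.01  0.    0.37] t 24.5 tcp [0.462  0.2929 0.1299]
```

```bash
python3 -m inch '[{"x":-0.012,"y":-0.035,"z":0,"ax":0,"ay":0,"az":0.2,"grip":1},{"x":-0.0125,"y":-0.035,"z":0,"ax":0,"ay":0,"az":0,"grip":1},{"x":-0.0125,"y":-0.035,"z":0,"ax":0,"ay":0,"az":0,"grip":1},{"x":-0.0125,"y":-0.036,"z":0,"ax":0,"ay":0,"az":0,"grip":1},{"x":-0.0125,"y":-0.036,"z":0,"ax":0,"ay":0,"az":0,"grip":1},{"x":-0.0125,"y":-0.036,"z":0,"ax":0,"ay":0,"az":0,"grip":1},{"x":-0.0125,"y":-0.035,"z":0,"ax":0,"ay":0,"az":0,"grip":1},{"x":-0.0125,"y":-0.035,"z":0,"ax":0,"ay":0,"az":0,"grip":1},{"x":-0.0125,"y":-0.035,"z":0,"ax":0,"ay":0,"az":0,"grip":1},{"x":0,"y":0,"z":0.02,"ax":0,"ay":0,"az":0,"grip":1},{"x":0,"y":0,"z":0.01,"ax":0,"ay":0,"az":0,"grip":1},{"x":0,"y":0,"z":0,"ax":0,"ay":0,"az":0,"grip":1},{"x":0,"y":0,"z":0,"ax":0,"ay":0,"az":0,"grip":1}]' | egrep 'time|tcp|force|width'
python3 go.py .5871 -.0203 .06 182.3
```

```text
time_s: 25.58
tcp_pos: [0.5846, -0.02, 0.0993]
ft_force: [-0.2, -0.5, -0.2]
gripper_width: 0.266
gripper_force: 39.8
psi -177.99 tilt 0.09 az -0.29 shift [-0.0025 -0.0004  0.0393] q [-0.17  0.43 -0.16  0.98  0.   -0.21] t 25.5833 tcp [ 0.5846 -0.02    0.0993]
```

```bash
python3 -m inch '[{"x":-0.0005,"y":0,"z":0.02,"ax":0,"ay":0,"az":-0.1,"grip":1},{"x":0,"y":0,"z":0.012,"ax":0,"ay":0,"az":0,"grip":1},{"x":0,"y":0,"z":0.007,"ax":0,"ay":0,"az":0,"grip":1},{"x":0,"y":0,"z":0,"ax":0,"ay":0,"az":0,"grip":1},{"x":0,"y":0,"z":0,"ax":0,"ay":0,"az":0,"grip":1}]' | egrep 'time|tcp|force|width'
python3 go.py .5871 -.0203 .0535 182.3
```

```text
time_s: 26.0
tcp_pos: [0.586, -0.0203, 0.0611]
ft_force: [0.9, 1.1, -0.6]
gripper_width: 0.266
gripper_force: 39.8
psi -177.82 tilt 0.02 az -0.12 shift [-0.0011 -0.0001  0.0076] q [-0.17  0.47 -0.22  0.89  0.   -0.21] t 26.0 tcp [ 0.586  -0.0203  0.0611]
```

```bash
python3 -m inch '[{"x":-0.001,"y":0,"z":0.004,"ax":0,"ay":0,"az":-0.1,"grip":1},{"x":0,"y":0,"z":0.0022,"ax":0,"ay":0,"az":0,"grip":1},{"x":0,"y":0,"z":0,"ax":0,"ay":0,"az":0,"grip":1},{"x":0,"y":0,"z":0,"ax":0,"ay":0,"az":0,"grip":1}]' | egrep 'tcp|ft_force'
for i in 1 2 3; do python3 -m inch '[{"x":0,"y":0,"z":0.0005,"ax":0,"ay":0,"az":0,"grip":1},{"x":0,"y":0,"z":0,"ax":0,"ay":0,"az":0,"grip":1}]' | egrep 'tcp|ft_force'; done; python3 go.py .5871 -.0203 .0535 182.3
```

```text
tcp_pos: [0.5869, -0.0208, 0.0543]
ft_force: [-0.3, -0.3, 0.1]
tcp_pos: [0.5869, -0.0209, 0.0538]
ft_force: [-0.5, 0.7, -0.4]
tcp_pos: [0.5869, -0.0209, 0.0535]
ft_force: [-0.3, -0.0, 4.3]
tcp_pos: [0.587, -0.0209, 0.0535]
ft_force: [-4.2, 0.2, 12.4]
psi -177.75 tilt 0.04 az -0.05 shift [-0.0002  0.0006 -0.    ] q [-0.17  0.48 -0.23  0.87 -0.   -0.21] t 26.8333 tcp [ 0.587  -0.0209  0.0535]
```

```bash
python3 -m inch '[{"x":0,"y":0,"z":-0.0008,"ax":0,"ay":0,"az":0,"grip":0.4},{"x":0,"y":0,"z":0,"ax":0,"ay":0,"az":0,"grip":0},{"x":0,"y":0,"z":0,"ax":0,"ay":0,"az":0,"grip":-0.1},{"x":0,"y":0,"z":0,"ax":0,"ay":0,"az":0,"grip":-0.1},{"x":0,"y":0,"z":-0.015,"ax":0,"ay":0,"az":0,"grip":-0.1},{"x":0,"y":0,"z":-0.035,"ax":0,"ay":0,"az":0,"grip":-0.1},{"x":0,"y":0,"z":-0.03,"ax":0,"ay":0,"az":0,"grip":0.5},{"x":0.034,"y":0.0074,"z":0,"ax":0,"ay":0,"az":0,"grip":1},{"x":0.034,"y":0.0074,"z":0,"ax":0,"ay":0,"az":0,"grip":1},{"x":0.034,"y":0.0074,"z":0,"ax":0,"ay":0,"az":0,"grip":1},{"x":0.034,"y":0.0074,"z":0,"ax":0,"ay":0,"az":0,"grip":1},{"x":0.034,"y":0.0074,"z":0,"ax":0,"ay":0,"az":0,"grip":1},{"x":0,"y":0,"z":0,"ax":0,"ay":0,"az":0,"grip":1},{"x":0,"y":0,"z":0,"ax":0,"ay":0,"az":0,"grip":1}]' | egrep 'time|tcp|force|width'
python3 go.py .45 .0195 .08 182.3
python3 - <<'E'
from four import *
s=snapshot("side")
for l,z in (("slat",.032),("tongue",.01),("lip",.024)):
  for p in (t,s): print(l,[(np.round(d["uv"],1).tolist(),world(p,d["uv"],z).round(3).tolist(),round(d["confidence"],2)) for d in pinpoint(p,l)[:4]])
g=[(.5403,.0235,1.606,.032),(.6318,.0255,1.601,.032),(.5869,.0712,.045,.048),(.5895,-.0190,.045,.048)]
v,f=joint(g,[0,1,2,3]); print(v.round(4),round(f,3))
import four; four.t=s
v,f=joint(g,[0,1,2,3]); print("side",v.round(4),round(f,3))
E
```

```text
time_s: 28.0
tcp_pos: [0.4143, 0.0097, 0.1338]
ft_force: [0.8, 0.4, 0.5]
gripper_width: 0.001
gripper_force: 0.0
psi -177.74 tilt 0.02 az -0.04 shift [-0.036   0.0083  0.0538] q [-0.17  0.14 -0.5   0.94  0.   -0.21] t 28.0 tcp [0.4143 0.0097 0.1338]
slat [([238.3, 198.4], [0.544, 0.021, 0.032], 0.77), ([223.4, 184.4], [0.591, 0.069, 0.032], 0.7), ([254.1, 184.8], [0.588, -0.031, 0.032], 0.55), ([160.0, 140.6], [0.74, 0.276, 0.032], 0.51)]
slat [([258.7, 192.2], [0.589, -0.033, 0.032], 0.77), ([256.1, 210.1], [0.579, 0.051, 0.032], 0.68)]
tongue [([237.7, 144.1], [0.727, 0.021, 0.01], 0.7)]
tongue [([221.0, 204.4], [0.718, 0.037, 0.01], 0.88), ([261.8, 192.1], [0.582, -0.054, 0.01], 0.5), ([236.9, 155.6], [0.724, -0.223, 0.01], 0.16)]
lip [([237.1, 215.8], [0.488, 0.026, 0.024], 0.6), ([236.6, 173.7], [0.626, 0.025, 0.024], 0.36)]
lip [([282.8, 208.5], [0.487, 0.017, 0.024], 0.81)]
[[ 0.5402  0.0246  1.6   ]
 [ 0.6316  0.026   1.604 ]
 [ 0.5871  0.0712  0.0509]
 [ 0.5882 -0.0203  0.0308]] 0.089
side [[ 0.5388  0.0173  1.6074]
 [ 0.6297  0.021   1.6077]
 [ 0.5853  0.0652  0.0743]
 [ 0.5866 -0.0227  0.0686]] 0.199
```

```bash
python3 -m inch '[{"x":-0.015,"y":0.004,"z":0.02,"ax":0,"ay":0,"az":0,"grip":1},{"x":-0.015,"y":0.0044,"z":0.02,"ax":0,"ay":0,"az":0,"grip":1},{"x":0,"y":0,"z":0.01,"ax":0,"ay":-6.25,"az":0,"grip":1},{"x":0,"y":0,"z":0,"ax":0,"ay":-6.25,"az":0,"grip":1},{"x":0,"y":0,"z":0,"ax":0,"ay":-6.25,"az":0,"grip":1},{"x":0,"y":0,"z":0,"ax":0,"ay":-6.25,"az":0,"grip":1},{"x":0,"y":0,"z":0,"ax":0,"ay":0,"az":0,"grip":1},{"x":0,"y":0,"z":0,"ax":0,"ay":0,"az":0,"grip":1}]' | egrep 'time|tcp|force|width'
cat > to.py <<'E'
import sys; from h import *
s=state(); R=Ro.from_rotvec(s["tool_rot"]).as_matrix()
print("tool shift",(R.T@(np.array(list(map(float,sys.argv[1:4])))-s["tcp_pos"])).round(4),"per 10mm fwd",(R.T@[.00999,.00041,0]).round(5),"zaxis",R[:,2].round(3),"tcp",s["tcp_pos"].round(4),"f",s["ft_force"].round(1),"t",s["time_s"])
E
python3 to.py .45 .0196 .020
```

```text
time_s: 29.07
tcp_pos: [0.4438, 0.019, 0.0832]
ft_force: [1.1, -0.4, 0.0]
gripper_width: 0.004
gripper_force: 0.0
tool shift [0.0202 0.0003 0.0602] per 10mm fwd [-9.12e-03  3.00e-05  4.10e-03] zaxis [ 0.41   0.016 -0.912] tcp [0.4438 0.019  0.0832] f [ 1.1 -0.4  0. ] t 29.0667
```

```bash
python3 -m inch '[{"x":0.007,"y":0,"z":0.02,"ax":0,"ay":0,"az":0,"grip":1},{"x":0.007,"y":0,"z":0.02,"ax":0,"ay":0,"az":0,"grip":1},{"x":0.004,"y":0,"z":0.012,"ax":0,"ay":0,"az":0,"grip":1},{"x":0.002,"y":0,"z":0.008,"ax":0,"ay":0,"az":0,"grip":1},{"x":0,"y":0,"z":0,"ax":0,"ay":0,"az":0,"grip":1},{"x":0,"y":0,"z":0,"ax":0,"ay":0,"az":0,"grip":1}]' | egrep 'time|tcp|ft_force'
python3 to.py .475 .0207 .020
```

```text
time_s: 29.57
tcp_pos: [0.4534, 0.019, 0.0208]
ft_force: [-0.8, -0.3, 1.0]
tool shift [-0.0194  0.0008  0.0096] per 10mm fwd [-9.11e-03  2.00e-05  4.12e-03] zaxis [ 0.411  0.016 -0.911] tcp [0.4534 0.019  0.0208] f [-0.8 -0.3  1. ] t 29.5667
```

```bash
python3 -m inch '[{"x":-0.0046,"y":0.0004,"z":0.0021,"ax":0,"ay":0,"az":0,"grip":1},{"x":-0.0046,"y":0.0004,"z":0.0021,"ax":0,"ay":0,"az":0,"grip":1},{"x":-0.0046,"y":0,"z":0.0021,"ax":0,"ay":0,"az":0,"grip":1},{"x":-0.0027,"y":0,"z":0.0012,"ax":0,"ay":0,"az":0,"grip":1},{"x":-0.0018,"y":0,"z":0.0008,"ax":0,"ay":0,"az":0,"grip":1},{"x":0,"y":0,"z":0,"ax":0,"ay":0,"az":0,"grip":1}]' | egrep 'tcp|ft_force'
for i in 1 2 3; do python3 -m inch '[{"x":-0.0018,"y":0,"z":0.0008,"ax":0,"ay":0,"az":0,"grip":1},{"x":-0.0018,"y":0,"z":0.0008,"ax":0,"ay":0,"az":0,"grip":1},{"x":0,"y":0,"z":0,"ax":0,"ay":0,"az":0,"grip":1}]' | egrep 'tcp|ft_force'; done; python3 to.py .475 .0207 .020
```

```text
tcp_pos: [0.4725, 0.0208, 0.021]
ft_force: [0.3, -0.4, 0.1]
tcp_pos: [0.4762, 0.021, 0.021]
ft_force: [0.7, 0.2, -0.6]
tcp_pos: [0.4797, 0.0212, 0.0207]
ft_force: [-3.1, -0.7, 1.2]
tcp_pos: [0.4835, 0.0214, 0.0207]
ft_force: [-3.4, 0.6, 1.0]
tool shift [ 0.0081 -0.0004 -0.0029] per 10mm fwd [-9.11e-03  2.00e-05  4.13e-03] zaxis [ 0.413  0.016 -0.911] tcp [0.4835 0.0214 0.0207] f [-3.4  0.6  1. ] t 30.8167
```

```bash
python3 -m inch '[{"x":-0.0018,"y":0,"z":0.0008,"ax":0,"ay":0,"az":0,"grip":1},{"x":-0.0018,"y":0,"z":0.0008,"ax":0,"ay":0,"az":0,"grip":1},{"x":-0.0018,"y":0,"z":0.0008,"ax":0,"ay":0,"az":0,"grip":1},{"x":-0.0018,"y":0,"z":0.0008,"ax":0,"ay":0,"az":0,"grip":1},{"x":-0.0018,"y":0,"z":0.0008,"ax":0,"ay":0,"az":0,"grip":1},{"x":-0.0018,"y":0,"z":0.0008,"ax":0,"ay":0,"az":0,"grip":1},{"x":-0.0018,"y":0,"z":0.0008,"ax":0,"ay":0,"az":0,"grip":1},{"x":-0.0018,"y":0,"z":0.0008,"ax":0,"ay":0,"az":0,"grip":1},{"x":-0.0018,"y":0,"z":0.0008,"ax":0,"ay":0,"az":0,"grip":1},{"x":-0.0018,"y":0,"z":0.0008,"ax":0,"ay":0,"az":0,"grip":1},{"x":-0.0018,"y":0,"z":0.0008,"ax":0,"ay":0,"az":0,"grip":1},{"x":-0.0018,"y":0,"z":0.0008,"ax":0,"ay":0,"az":0,"grip":1},{"x":-0.0018,"y":0,"z":0.0008,"ax":0,"ay":0,"az":0,"grip":1},{"x":-0.0018,"y":0,"z":0.0008,"ax":0,"ay":0,"az":0,"grip":1},{"x":-0.0018,"y":0,"z":0.0008,"ax":0,"ay":0,"az":0,"grip":1},{"x":-0.0018,"y":0,"z":0.0008,"ax":0,"ay":0,"az":0,"grip":1},{"x":-0.0018,"y":0,"z":0.0008,"ax":0,"ay":0,"az":0,"grip":1},{"x":-0.0018,"y":0,"z":0.0008,"ax":0,"ay":0,"az":0,"grip":1},{"x":-0.0018,"y":0,"z":0.0008,"ax":0,"ay":0,"az":0,"grip":1},{"x":0,"y":0,"z":0,"ax":0,"ay":0,"az":0,"grip":1}]' | egrep 'time|tcp|ft_force'
python3 to.py .532 .0231 .0205
```

```text
time_s: 32.48
tcp_pos: [0.5218, 0.0227, 0.0214]
ft_force: [-1.6, -0.1, -1.2]
tool shift [-0.0089 -0.      0.0051] per 10mm fwd [-9.10e-03  2.00e-05  4.14e-03] zaxis [ 0.414  0.016 -0.91 ] tcp [0.5218 0.0227 0.0214] f [-1.6 -0.1 -1.2] t 32.4833
```

```bash
python3 -m inch '[{"x":-0.0018,"y":0,"z":0.001,"ax":0,"ay":0,"az":0,"grip":1},{"x":-0.0018,"y":0,"z":0.001,"ax":0,"ay":0,"az":0,"grip":1},{"x":-0.0018,"y":0,"z":0.0009,"ax":0,"ay":0,"az":0,"grip":1},{"x":0,"y":0,"z":0,"ax":0,"ay":0,"az":0,"grip":1}]' | egrep 'tcp|ft_force'
for i in 1 2 3 4 5; do python3 -m inch '[{"x":-0.0009,"y":0,"z":0.0004,"ax":0,"ay":0,"az":0,"grip":1},{"x":0,"y":0,"z":0,"ax":0,"ay":0,"az":0,"grip":1}]' | egrep 'tcp|ft_force'; done
```

```text
tcp_pos: [0.5275, 0.023, 0.0211]
ft_force: [-5.8, 0.5, 3.3]
tcp_pos: [0.5282, 0.0231, 0.021]
ft_force: [-7.6, 0.7, 4.5]
tcp_pos: [0.5292, 0.0231, 0.021]
ft_force: [-7.8, 0.5, 4.4]
tcp_pos: [0.5302, 0.0232, 0.021]
ft_force: [-7.4, 1.2, 3.7]
tcp_pos: [0.5314, 0.0232, 0.0211]
ft_force: [-3.9, 0.5, 1.9]
tcp_pos: [0.5327, 0.0231, 0.0212]
ft_force: [-3.3, -0.7, 0.6]
```

```bash
for i in 1 2 3; do python3 -m inch '[{"x":-0.0009,"y":0,"z":0.0004,"ax":0,"ay":0,"az":0,"grip":1},{"x":0,"y":0,"z":0,"ax":0,"ay":0,"az":0,"grip":1}]' | egrep 'tcp|ft_force'; done
```

```text
tcp_pos: [0.5335, 0.0232, 0.021]
ft_force: [-3.6, 0.5, 2.6]
tcp_pos: [0.5344, 0.0232, 0.021]
ft_force: [-5.2, 0.1, 4.2]
tcp_pos: [0.5353, 0.0233, 0.021]
ft_force: [-5.8, 0.5, 3.4]
```

```bash
for i in 1 2; do python3 -m inch '[{"x":-0.0008,"y":0,"z":0.0004,"ax":0,"ay":0,"az":0,"grip":1},{"x":0,"y":0,"z":0,"ax":0,"ay":0,"az":0,"grip":1}]' | egrep 'tcp|ft_force'; done
```

```text
tcp_pos: [0.5357, 0.0233, 0.0208]
ft_force: [-7.9, -0.3, 6.4]
tcp_pos: [0.5359, 0.0234, 0.0205]
ft_force: [-14.1, -1.2, 9.2]
```

The force dropped after the barb passed the catch at TCP x of about 0.531, and then rose sharply at the stop. I'll back away and check.

```bash
python3 -m inch '[{"x":0.0046,"y":0,"z":-0.0021,"ax":0,"ay":0,"az":0,"grip":1},{"x":0.0182,"y":0,"z":-0.0083,"ax":0,"ay":0,"az":0,"grip":1},{"x":0.0273,"y":0,"z":-0.0124,"ax":0,"ay":0,"az":0,"grip":1},{"x":0.0273,"y":0,"z":-0.0124,"ax":0,"ay":0,"az":0,"grip":1},{"x":0,"y":0,"z":-0.035,"ax":0,"ay":0,"az":0,"grip":1},{"x":0,"y":0,"z":-0.035,"ax":0,"ay":0,"az":0,"grip":1},{"x":0,"y":0,"z":0,"ax":0,"ay":0,"az":0,"grip":1},{"x":0,"y":0,"z":0,"ax":0,"ay":0,"az":0,"grip":1}]' | egrep 'time|tcp|ft_force'
python3 - <<'E'
from four import *
s=snapshot("side")
for l,z in (("tongue",.01),("lip",.024),("battery",0)):
  for p in (t,s): print(l,[(np.round(d["uv"],1).tolist(),world(p,d["uv"],z).round(3).tolist(),round(d["confidence"],2)) for d in pinpoint(p,l)[:2]])
o=np.array([.0566,.0023])
g=[(.5402,.0246,1.6,.032),(.6316,.026,1.604,.032),(.5871,.0712,.041,.048),(.5882,-.0203,.041,.048)]
g=[(a[0]+o[0],a[1]+o[1],a[2],a[3]) for a in g]
v,f=joint(g,[0,1,2,3]); print(v.round(4),round(f,3))
for q in v: print(frame(q,np.array([.6381,.0274]),.042))
E
```

```text
time_s: 35.15
tcp_pos: [0.4245, 0.0185, 0.087]
ft_force: [0.9, -0.2, -0.1]
tongue [([235.8, 128.5], [0.78, 0.026, 0.01], 0.87)]
tongue [([208.0, 200.4], [0.771, 0.029, 0.01], 0.62)]
lip [([238.9, 198.7], [0.544, 0.019, 0.024], 0.69)]
lip [([269.6, 204.9], [0.538, 0.011, 0.024], 0.79), ([254.8, 204.9], [0.591, 0.023, 0.024], 0.58)]
battery [([333.1, 184.0], [0.588, -0.294, 0.0], 0.6)]
battery [([195.9, 260.0], [0.738, 0.28, 0.0], 0.74), ([272.7, 153.3], [0.585, -0.277, 0.0], 0.64)]
[[ 0.5971  0.0258  1.6108]
 [ 0.6884  0.0257  1.5902]
 [ 0.6455  0.0726  0.0274]
 [ 0.6451 -0.0193  0.03  ]] 0.092
[-4.1000e-02  2.0000e-04  1.5688e+00]
[ 0.0502 -0.0038  1.5482]
[ 0.0093  0.0449 -0.0146]
[ 0.005 -0.047 -0.012]
```

```bash
python3 -c "
from cell import *
print(sign_off())"
```

```text
the job is handed in; nothing more can be done
None
```

The rack is complete, the tray is home against its stops and the job is handed in; the catch's click I know only from the push force, and the left top slat sits about 3 mm farther in than the right one.

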